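# Load the slide reader

## Task

Set up the slide reader for a run: first seat the round and the square reference in the recesses of matching outline, down on the floor, and once both are in press the green button. After that slide every glass plate lying on the bench under a red-lipped spring clip of the reader, one plate to a bay, fully home against its end stop so that the clip snaps down into the plate's groove. Last, throw the red lever all the way over, away from the robot; leave the jar and the timer alone.

Things in the scene. Friction and masses are not known exactly. Their poses are not given: they have to be found in the camera images.
- reader: White slide reader fixed to the bench: deck 240 mm (x) by 430 mm (y), top 18 mm up, and along its far edge (x 0.118 to 0.193) a housing 45 mm high. Origin on the bench under the middle of the home plate of bay 2; x away from the robot (the way plates are pushed in), y left. At y -0.165 button and lever, at -0.075, 0, 0.075 the bays, at 0.1675 a grey block with two recesses.
- bay1 (a point): Bay 1 (right): point of its floor under the middle of a fully home plate; axes as the reader, plates go in along +x. Floor: steel strip 30 mm wide, 26 mm above the bench, x -122 to +62 mm; nearer than x -6 mm it is open above and at the sides. End stop at x +61 mm. Side guides from x -6 mm to the stop, 6 mm above the floor, 42 mm apart, flared from x +16 mm to about 57 mm at the mouth.
- clip1 (a joint): Spring clip of bay 1, rad, grows as its nose rises: 0 at rest (nose 2 mm over the bay floor), about 0.11 with the nose on top of a plate, about 0.05 snapped down in a plate's groove. Presses with 2 to 3 N; sliding a plate under it takes 2 to 6 N (polished steel; more if the plate is pressed down).
- clip1_nose (a point): Underside of the round nose (28 mm wide) of the steel clip of bay 1, 41 mm beyond the bay point. Hinged 55 mm beyond the nose; from the nose a red lip 28 mm wide slopes up at 25 degrees towards the robot, to x +11 mm of the bay point, 17 mm over the floor: a plate sliding in along the floor lifts it.
- bay2 (a point): Bay 2 (middle): point of its floor under the middle of a fully home plate; axes as the reader, plates go in along +x. Floor: steel strip 30 mm wide, 26 mm above the bench, x -122 to +62 mm; nearer than x -6 mm it is open above and at the sides. End stop at x +61 mm. Side guides from x -6 mm to the stop, 6 mm above the floor, 42 mm apart, flared from x +16 mm to about 57 mm at the mouth.
- clip2 (a joint): Spring clip of bay 2, rad, grows as its nose rises: 0 at rest (nose 2 mm over the bay floor), about 0.11 with the nose on top of a plate, about 0.05 snapped down in a plate's groove. Presses with 2 to 3 N; sliding a plate under it takes 2 to 6 N (polished steel; more if the plate is pressed down).
- clip2_nose (a point): Underside of the round nose (28 mm wide) of the steel clip of bay 2, 41 mm beyond the bay point. Hinged 55 mm beyond the nose; from the nose a red lip 28 mm wide slopes up at 25 degrees towards the robot, to x +11 mm of the bay point, 17 mm over the floor: a plate sliding in along the floor lifts it.
- bay3 (a point): Bay 3 (left): point of its floor under the middle of a fully home plate; axes as the reader, plates go in along +x. Floor: steel strip 30 mm wide, 26 mm above the bench, x -122 to +62 mm; nearer than x -6 mm it is open above and at the sides. End stop at x +61 mm. Side guides from x -6 mm to the stop, 6 mm above the floor, 42 mm apart, flared from x +16 mm to about 57 mm at the mouth.
- clip3 (a joint): Spring clip of bay 3, rad, grows as its nose rises: 0 at rest (nose 2 mm over the bay floor), about 0.11 with the nose on top of a plate, about 0.05 snapped down in a plate's groove. Presses with 2 to 3 N; sliding a plate under it takes 2 to 6 N (polished steel; more if the plate is pressed down).
- clip3_nose (a point): Underside of the round nose (28 mm wide) of the steel clip of bay 3, 41 mm beyond the bay point. Hinged 55 mm beyond the nose; from the nose a red lip 28 mm wide slopes up at 25 degrees towards the robot, to x +11 mm of the bay point, 17 mm over the floor: a plate sliding in along the floor lifts it.
- plate1: Glass counting plate with a green middle field, 120 mm (its x) by 40 mm (its y) by 8 mm, about 90 g, lying flat. Origin at its centre. Both faces alike and both ends alike: a groove 16 mm wide and 3 mm deep crosses each face 32 to 48 mm from the centre towards each end, so either end may lead and either face may be up. Solid 8 mm edge to grip within 32 mm of the centre. May be absent.
- plate2: Glass counting plate with a green middle field, 120 mm (its x) by 40 mm (its y) by 8 mm, about 90 g, lying flat. Origin at its centre. Both faces alike and both ends alike: a groove 16 mm wide and 3 mm deep crosses each face 32 to 48 mm from the centre towards each end, so either end may lead and either face may be up. Solid 8 mm edge to grip within 32 mm of the centre. May be absent.
- plate3: Glass counting plate with a green middle field, 120 mm (its x) by 40 mm (its y) by 8 mm, about 90 g, lying flat. Origin at its centre. Both faces alike and both ends alike: a groove 16 mm wide and 3 mm deep crosses each face 32 to 48 mm from the centre towards each end, so either end may lead and either face may be up. Solid 8 mm edge to grip within 32 mm of the centre. May be absent.
- round_ref: Round reference: black disc 60 mm across, 18 mm thick, with an amber glass window; about 100 g. Origin at its centre; either face up.
- square_ref: Square reference: black block 54 x 54 mm, 18 mm thick, with a blue window; about 110 g. Origin at its centre, x and y square to its sides; any quarter turn and either face fits.
- round_recess (a point): Centre of the floor of the round recess, 63 mm across, 9 mm deep (floor 9 mm, rim 18 mm above the bench); a seated reference stands 9 mm proud of the rim. Axes as the reader.
- square_recess (a point): Centre of the floor of the square recess, 57 x 57 mm, sides along the reader's x and y, 9 mm deep (floor 9 mm, rim 18 mm above the bench); a seated reference stands 9 mm proud. Axes as the reader.
- calibrate (a joint): Green push button on the right of the reader; travel in m, 0 up, 0.006 fully down (about 5 N), springs back; counts as pressed past 4 mm.
- calibrate_top (a point): Middle of the top of the green button, 32 mm across.
- run_lever (a joint): Red toggle lever on the right of the reader, rad: near 0 it leans towards the robot, 1.0 fully over away from the robot; stays where it is left.
- run_lever_tip (a point): Middle of the red ball (26 mm across) at the tip of the lever, 80 mm from the pivot; the ball's top passes up to 133 mm above the bench, the lever's grey foot reaches 43 mm.
- jar: Bystander: white closed jar, 72 mm across, 85 mm high, origin under its middle. Leave alone.
- timer: Bystander: white timer 60 x 75 x 20 mm, origin under its middle. Leave alone.
Not all that is in view belongs to the job. What is shaped like the round_ref but turquoise or yellow is not meant.

How it is judged:
By the outcome, as a careful person would: the job done as asked, in the order asked, and still so for the second after the job is handed in, with the robot touching nothing.
Of plate1, plate2, plate3 only 2 to 3 are there at a start; the rules pass over those that are not, and their reading is None.
At some moment in a run one of plate1, plate2, plate3, round_ref, square_ref may be knocked a few centimetres aside while the robot is not near it.
Once in a run the grip may slacken for a moment while it holds something.
It also fails if it takes over 210 s, if anything falls off the work surface, if the arm or the gripper's body presses on something with over 40 N, if the wrist force passes 120 N, or if a joint passes its speed limit or range.

## Robot

A 7-joint arm with a two-finger parallel gripper is mounted at the origin on the work surface. World frame = base frame: x ahead of the robot, y to its left, z up, the work surface at z = 0. Lengths are in m, angles in degrees, forces in N, time in s.
With the tool pointing down it reaches from about 0.425 to 0.875 m from the base axis. Payload 4.7 kg.
Tool frame: the origin (TCP) lies at the very end of the fingers, on their centre line; the grasp point (between the pads) lies env.grip_point_offset behind it (env.grip_point_offset is the distance from the TCP to the grasp point, in m); z points along the fingers, y is the direction in which the jaws open and shut (so a half turn about z gives the same grasp; the last joint's range is limited). The gripper opens to 87 mm and grips with 3 to 60 N. Pads are 19 mm wide; open, the fingers measure 117 mm over their backs; the gripper's body (75 mm by 190 mm) begins 51 mm behind the grasp point.
Start: joints at [-64.968, 18.392, -4.016, 83.108, 1.295, 78.541, -3.26], TCP at [0.267, 0.593, 0.223] pointing down, gripper open.
Joint ranges: [-163.93, 163.93], [-17.29, 119.83], [-79.2, 71.16], [3.27, 140.29], [-89.18, 269.18], [5.43, 117.66], [-154.24, 154.24]. Speed limits (degrees/s): [147.25, 147.25, 180, 180, 180, 180, 180].

## Interface

Orientations are given as [roll, pitch, yaw] about the fixed x, y, z axes, in that order (R = Rz(yaw) Ry(pitch) Rx(roll)).
In Python, from cell import env gives the robot as it stands.
- The arm moves only by the tool send_rows, never from a script. Its argument "plan" is a list of rows, each a list of 7 numbers: the finger opening in mm, from 0 to 87, then the shift along the tool's x, y, z in mm, then the turn, a rotation vector about the tool's x, y, z in rad. A call has 1 to 12 rows; each row shifts and turns the commanded pose from where the row before left it, along the tool's axes as they then stand; what a row does not reach is not made up. A row lasts 1/10 s, in which the tool goes at most 50 mm and 8.59 degrees, less where a joint would pass 70% of its speed; a pose out of reach is approached as far as the arm can. A call is refused whole if a number of a shift passes 50 or a number of a turn 0.15, either way. A call with a gripper value outside its range is refused whole. The fingers move at their own pace and stop on an object; "grip_force" is the grip in N (left out, the last holds). Time passes only in rows, so rows that do not move let the fingers close. It gives the time, the measured TCP pose, the force and the opening at its end, in the units of the state.
- env.get_obs(): the state, without advancing time (a new reading comes with each control period).
- env.read_camera(name): name is "side" or "top" or "wrist"; returns the picture (420x560x3 uint8, red, green, blue); there is no depth.
- env.get_calibration(name): a dict with "fx", "fy", "cx", "cy" (pixels), "extrinsics" (4x4, takes a point from camera to world coordinates). Camera axes: x right, y down, z forward; pixel columns grow to the right and rows downward; lengths in m; the calibration is good to about 2 mm. A picture is of the moment at which its call begins: read the wrist's pose just before it. get_calibration takes no time and is no camera call; for the wrist camera it gives the pose at the moment of the call.
- env.sign_off(): hands the job in, once; it reports no verdict.
Trained networks look in the newest picture that a camera, given by its name, has taken for a name from the list of things; names that differ only in an ending like _2 or _b are one class to them, and where a whole thing is asked for, a point or a joint stands for the part that bears it (a point fixed in the world has none). Each returns a list of dicts, best first, with "confidence" (0 to 1); they miss things now and then, are a little off and sometimes report something else, mostly with a low value. They report only what shows in the picture. A call takes as long as a camera call. They do not tell look-alikes from the thing itself.
- env.regions_of(camera, query): "region" (420x560 bool, what is visible of it) and "rect" ([left, top, right, bottom] in pixels, round what is visible of it).
The state is a dict: "time_s": time; "qpos": joint angles; "joint_velocities": joint speeds; "effort": joint torques, N m; "tool_pos": TCP position; "tool_rot": TCP orientation; "force": force on the tool from outside, world axes, zero at the start; "wrist_torque": the same for the moment, N m; "grip_width": finger opening in m.
Only numpy, scipy, OpenCV 4.12 (cv2) and the standard library are available. Lean on these libraries where they do the work, as an engineer would, in place of code of your own. Each camera call takes 0.05 s, during which the arm holds its last target. There are 200 camera calls.

## Working session

There is one attempt and no reset: what is moved stays moved. The work goes in short steps, Python scripts to look and compute and a tool call to move; the robot and the scene stay as the last step left them, time stands still between calls to the robot, and variables do not carry over. Pictures are saved under pics/ and viewed, about 12 in all and at most 16, crops included, and the job is handed in when it is done.

Besides the shell and the picture viewer there is one more tool, called after "Call:" as a command line: name --pt "numbers of a row" for each row, then --argument value for the rest. send_rows: Moves the arm, as the interface text tells. Its arguments: {"type":"object","properties":{"plan":{"type":"array"},"grip_force":{"type":"number"}},"required":["plan"]}

```bash
ls; mkdir -p pics; python3 - <<'E'
from cell import env
import cv2,numpy as np
print(env.get_obs()['tool_pos'],env.get_obs()['tool_rot'],env.grip_point_offset)
ims=[]
for c in("top","side"):
    im=env.read_camera(c); cv2.imwrite(f"pics/{c}0.png",im[:,:,::-1])
    k=env.get_calibration(c); print(c,k['fx'],k['cx'],k['cy'],np.round(k['extrinsics'],3).tolist())
    for q in("reader","plate1","round_ref","square_ref","round_recess","square_recess","jar","timer","calibrate","run_lever"):
        print(c,q,[(round(r['confidence'],2),np.round(r['rect']).tolist()) for r in env.regions_of(c,q) if r['confidence']>.2])
E
```

```text
pics
[0.26653801 0.59222855 0.22147565] [-1.79892707e+02  6.33457047e-03  1.55775605e+02] 0.0187
top 431.39275997629244 285.0373341321946 211.12428745140923 [[0.026, -0.994, 0.109, 0.411], [-1.0, -0.026, 0.0, -0.016], [0.003, -0.109, -0.994, 1.298], [0.0, 0.0, 0.0, 1.0]]
top reader [(0.73, [147.0, 135.0, 301.0, 252.0])]
top plate1 [(0.78, [399.0, 224.0, 415.0, 268.0]), (0.75, [331.0, 225.0, 347.0, 264.0])]
top round_ref [(0.78, [350.0, 282.0, 370.0, 300.0]), (0.75, [329.0, 190.0, 348.0, 212.0]), (0.72, [365.0, 224.0, 385.0, 242.0])]
top square_ref [(0.92, [372.0, 187.0, 394.0, 208.0])]
top round_recess [(0.65, [147.0, 133.0, 299.0, 250.0]), (0.3, [279.0, 224.0, 290.0, 232.0])]
top square_recess [(0.94, [144.0, 132.0, 299.0, 253.0])]
top jar [(0.7, [392.0, 146.0, 420.0, 180.0])]
top timer []
top calibrate [(0.64, [222.0, 173.0, 229.0, 198.0])]
top run_lever []
side 531.1982064832375 276.99478296450695 209.06070149105977 [[-0.988, -0.113, 0.105, 0.353], [-0.153, 0.645, -0.748, 1.157], [0.016, -0.756, -0.655, 1.127], [0.0, 0.0, 0.0, 1.0]]
side reader [(0.91, [161.0, 206.0, 296.0, 343.0]
[... 161 characters left out ...]
.0]), (0.26, [210.0, 280.0, 242.0, 294.0])]
side round_ref [(0.68, [253.0, 194.0, 274.0, 208.0]), (0.62, [332.0, 186.0, 350.0, 204.0]), (0.57, [286.0, 176.0, 301.0, 187.0])]
side square_ref [(0.5, [262.0, 169.0, 275.0, 182.0])]
side round_recess [(0.57, [233.0, 134.0, 249.0, 166.0]), (0.56, [163.0, 203.0, 294.0, 343.0]), (0.54, [211.0, 184.0, 240.0, 202.0]), (0.53, [238.0, 204.0, 254.0, 224.0])]
side square_recess [(0.66, [165.0, 200.0, 293.0, 344.0])]
side jar [(0.88, [233.0, 137.0, 250.0, 165.0]), (0.69, [210.0, 284.0, 242.0, 290.0])]
side timer [(0.73, [210.0, 184.0, 237.0, 204.0])]
side calibrate [(0.54, [214.0, 281.0, 241.0, 292.0])]
side run_lever [(0.64, [209.0, 264.0, 244.0, 274.0])]
```

```bash
python3 - <<'E'
import cv2
t=cv2.imread("pics/top0.png")[110:330,130:450]
cv2.imwrite("pics/v1.png",cv2.resize(t,(800,550),interpolation=cv2.INTER_CUBIC))
t=cv2.imread("pics/side0.png")[120:360,130:450]
cv2.imwrite("pics/v2.png",cv2.resize(t,(800,600),interpolation=cv2.INTER_CUBIC))
E
```

```text
(no output)
```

View pics/v1.png

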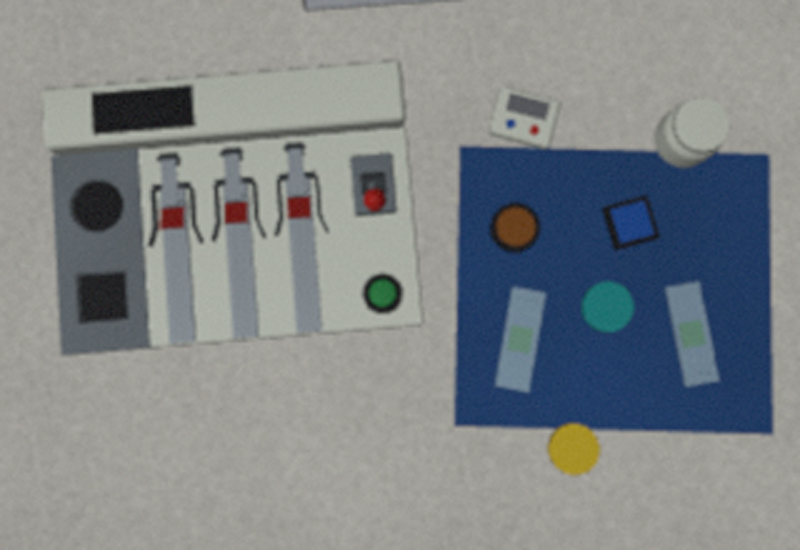

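View pics/v2.png

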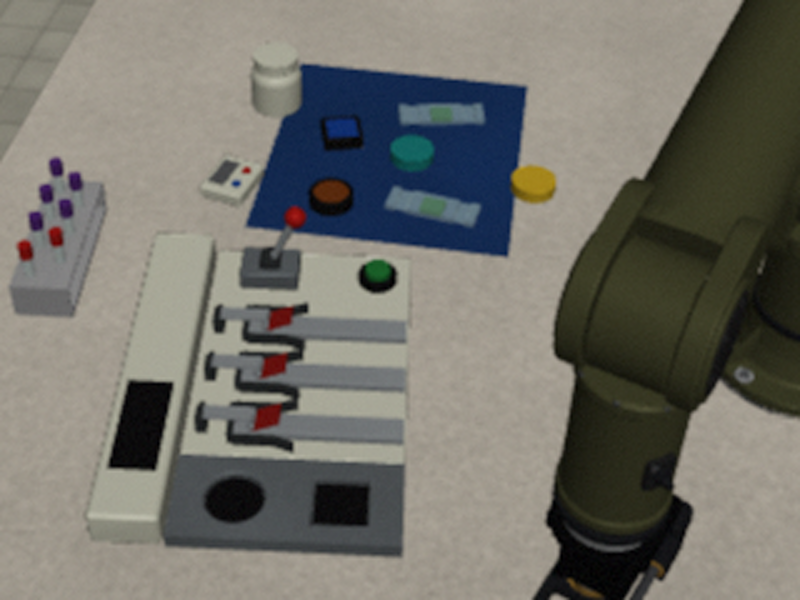

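```bash
cat > h.py <<'E'
from cell import env
import numpy as np, cv2, math
from scipy.optimize import least_squares
from scipy.spatial.transform import Rotation as Ro
def w(k,uv,z):
    "pixel(s) -> world xy at height z"
    uv=np.atleast_2d(uv).astype(float); E=k['extrinsics']
    d=np.c_[(uv[:,0]-k['cx'])/k['fx'],(uv[:,1]-k['cy'])/k['fy'],np.ones(len(uv))]@E[:3,:3].T
    return (E[:3,3]+d*((np.broadcast_to(z,len(uv))-E[2,3])/d[:,2])[:,None])[:,:2]
def proj(k,P):
    c=(np.atleast_2d(P)-k['extrinsics'][:3,3])@k['extrinsics'][:3,:3]
    return c[:,:2]/c[:,2:]*[k['fx'],k['fy']]+[k['cx'],k['cy']]
def rect_of(k,mask,z):
    "world min-area rect of a mask: centre, size, angle of long side"
    c=max(cv2.findContours(mask.astype(np.uint8),0,1)[0],key=cv2.contourArea)
    p=w(k,c[:,0,:],z)
    r=cv2.minAreaRect((p*1e4).astype(np.float32)); b=cv2.boxPoints(r)/1e4
    e1,e2=b[1]-b[0],b[2]-b[1]; l=e1 if np.linalg.norm(e1)>np.linalg.norm(e2) else e2
    return b.mean(0),sorted([np.linalg.norm(e1),np.linalg.norm(e2)]),math.degrees(math.atan2(l[1],l[0]))%180
def goto(x,y,z,yaw=None):
    "prints turn first (tool z, rad), then shift in the turned tool axes (mm)"
    o=env.get_obs(); R=Ro.from_euler('xyz',o['tool_rot'],degrees=True); y0=o['tool_rot'][2]
    if yaw is None: t=0; R2=R
    else:
        d=(yaw-y0+90)%180-90; d2=d-180*np.sign(d)
        if abs(o['qpos'][6]-d)>145 : d=d2
        t=math.radians(d); R2=Ro.from_euler('z',t)*R
    s=R2.inv().apply((np.array([x,y,z])-o['tool_pos'])*1000)
    print('turn z',round(-t,3),'then shift',np.round(s,1),'| q7',round(o['qpos'][6],1),'F',np.round(o['force'],1),'grip',round(o['grip_width'],4),'t',round(o['time_s'],1),'tool',np.round(o['tool_pos'],4),np.round(o['tool_rot'],1))
E
python3 - <<'E'
from h import *
k=env.get_calibration("top")
f=lambda a:np.array(a)*.4+[130-.3,110-.3]
M=np.array([[-.122,.215,.018],[-.122,-.215,.018],[.118,.215,.045],[.118,-.215,.045],[-.122,.075,.026],[-.122,0,.026],[-.122,-.075,.026]])
U=f([(62,354),(421,323),(49,149),(404,125),(180,344),(244,338),(308,332)])
def T(p): 
    c,s=np.cos(p[2]),np.sin(p[2]); return np.c_[M[:,:2]@[[c,s],[-s,c]]+p[:2],M[:,2]]
r=least_squares(lambda p:(proj(k,T(p))-U).ravel(),[.5,.25,0])
print("reader",r.x,np.degrees(r.x[2]));print(np.round(r.fun,1))
P=r.x;c,s=np.cos(P[2]),np.sin(P[2])
def inv(q): return (q-P[:2])@np.array([[c,-s],[s,c]])
for n,u,z in(("round rec",(97,205),.0135),("sq rec",(102,297),.0135),("button",(383,293),.03),("ball",(374,198),.11)):
    q=w(k,f([u]),z); print(n,q,inv(q))
env.read_camera("top")
for n,z in(("plate1",.008),("round_ref",.018),("square_ref",.018)):
    for x in env.regions_of("top",n):
        if x['confidence']>.4: print(n,*[np.round(v,4) for v in rect_of(k,x['region'],z)])
kw=env.get_calibration("wrist");o=env.get_obs()
R=Ro.from_euler('xyz',o['tool_rot'],degrees=True).as_matrix()
print("wrist cam in tool",np.round(R.T@(kw['extrinsics'][:3,3]-o['tool_pos']),3),np.round(R.T@kw['extrinsics'][:3,:3],2).tolist(),kw['fx'])
goto(.508,-.128,.2,90)
E
```

```text
reader [0.56631971 0.16614608 0.10662962] 6.109427433766371
[-0.1 -0.2  1.4  0.5 -1.5  0.2  1.8 -1.5 -0.4 -0.1 -0.5  0.3 -0.7  0.6]
round rec [[0.60102528 0.33651535]] [[0.05264046 0.16570802]]
sq rec [[0.49045598 0.32438335]] [[-0.05859203  0.16541255]]
button [[ 0.50291546 -0.01035061]] [[-0.08182827 -0.16874629]]
ball [[0.60285331 0.00217398]] [[ 0.01887493 -0.166929  ]]
plate1 [ 0.465  -0.3816] [0.0425 0.1197] 11.2469
plate1 [ 0.4532 -0.1768] [0.044  0.1229] 171.1659
round_ref [ 0.4958 -0.2783] [0.0594 0.0597] 91.515
round_ref [ 0.5857 -0.1671] [0.0592 0.06  ] 136.2827
round_ref [ 0.3263 -0.2408] [0.0549 0.0588] 91.4962
square_ref [ 0.5957 -0.306 ] [0.0539 0.058 ] 105.8798
square_ref [ 0.5035 -0.0106] [0.0295 0.0295] 46.5333
wrist cam in tool [ 0.077 -0.    -0.163] [[0.0, -0.96, -0.28], [1.0, 0.0, 0.0], [-0.0, -0.28, 0.96]] 331.9041696694612
turn z 1.148 then shift [-720.8  241.3   22.6] | q7 -3.3 F [-0. -0.  0.] grip 0.087 t 1.3 tool [0.2667 0.5928 0.2226] [180.    0.  155.8]
```

Call:
send_rows --pt "87 0 0 -3 0 0 0.149" --pt "87 0 0 -4 0 0 0.149" --pt "87 0 0 -4 0 0 0.149" --pt "87 0 0 -4 0 0 0.149" --pt "87 0 0 -4 0 0 0.149" --pt "87 0 0 -4 0 0 0.149" --pt "87 0 0 -4 0 0 0.149"

```text
time_s: 2.0
tool_pos: [0.2667, 0.5928, 0.2497]
tool_rot: [180.0, -0.0, 95.7]
force: [0.2, 0.5, -0.5]
grip_width: 0.0871
```

Call:
send_rows --pt "87 -29 25 0 0 0 0" --pt "87 -29 25 0 0 0 0" --pt "87 -29 25 0 0 0 0" --pt "87 -29 25 0 0 0 0" --pt "87 -29 25 0 0 0 0" --pt "87 -29 25 0 0 0 0" --pt "87 -29 25 0 0 0 0" --pt "87 -29 25 0 0 0 0" --pt "87 -29 25 0 0 0 0" --pt "87 -29 24 0 0 0 0" --pt "87 0 0 0 0 0 0" --pt "87 0 0 0 0 0 0"

```text
time_s: 3.2
tool_pos: [0.5455, 0.3294, 0.2495]
tool_rot: [-180.0, -0.0, 95.9]
force: [0.0, 0.5, -1.6]
grip_width: 0.0867
```

```bash
python3 - <<'E'
from h import *
im=env.read_camera("wrist"); cv2.imwrite("pics/w1.png",cv2.resize(im[:,:,::-1],(800,600),interpolation=cv2.INTER_CUBIC)); cv2.imwrite("pics/w1raw.png",im[:,:,::-1])
k=env.get_calibration("wrist"); np.save("k1.npy",k,allow_pickle=True)
goto(.545,.331,.25,96.1)
E
```

```text
turn z -0.001 then shift [-0.1  0.6 -0.5] | q7 -24.4 F [-0.6 -0.2  0.6] grip 0.0872 t 3.2 tool [0.5444 0.331  0.2495] [-180.   -0.   96.]
```

View pics/w1.png

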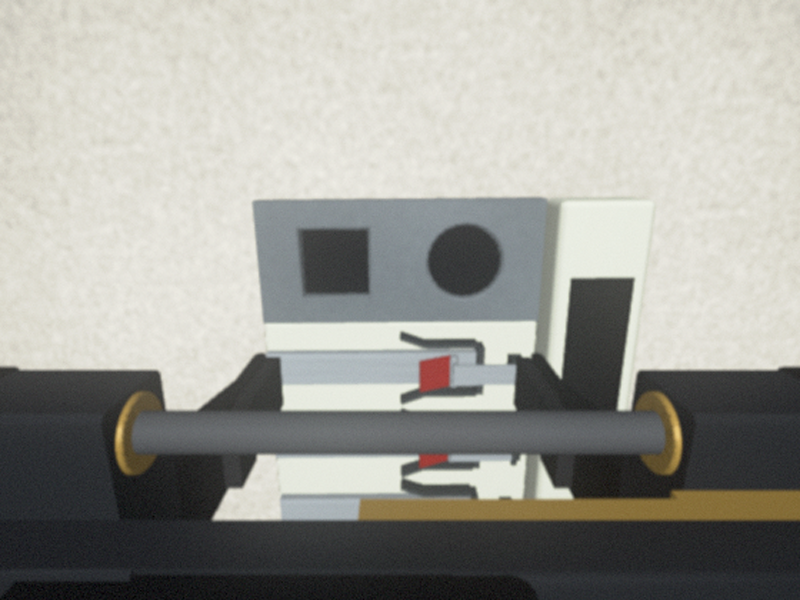

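```bash
python3 - <<'E'
from h import *
k=np.load("k1.npy",allow_pickle=True).item()
im=cv2.imread("pics/w1raw.png"); g=cv2.GaussianBlur(im,(3,3),0).max(2)
m=(g<62).astype(np.uint8); m[235:]=0
n,l,s,c=cv2.connectedComponentsWithStats(m)
for i in range(1,n):
    if s[i,4]>500:
        cen,sz,a=rect_of(k,l==i,.018); ar=cv2.contourArea((w(k,cv2.findContours((l==i).astype(np.uint8),0,1)[0][0][:,0],.018)*1e3).astype(np.float32))
        M=w(k,np.argwhere(l==i)[:,::-1],.018).mean(0)
        print(s[i],np.round(cen,4),np.round(M,4),np.round(sz,4),a,'area',ar)
f=.7
for n,u,z in(("blk NL",(253,201),.018),("blk FL",(546,198),.018),("blk NR",(266,322),.018),("blk FR",(536,321),.018)): print(n,w(k,np.array(u)*f,z))
E
```

```text
[ 302  161   47   44 1564] [0.5994 0.3372] [0.5989 0.3369] [0.0525 0.0553] 6.02724915741386 area 2204.1957004684955
[ 220  164   37   39 1033] [0.4947 0.325 ] [0.4979 0.3224] [0.0437 0.0464] 97.60975524703879 area 1442.5266485200264
blk NL [[0.42136218 0.36840401]]
blk FL [[0.65805076 0.39579146]]
blk NR [[0.43478797 0.26561754]]
blk FR [[0.6694786  0.29132352]]
```

```bash
python3 - <<'E'
from h import *
k=np.load("k1.npy",allow_pickle=True).item()
im=cv2.imread("pics/w1raw.png"); g=im.max(2)
for n,(x0,y0,x1,y1) in dict(sq=(200,150,270,215),ro=(288,150,362,215)).items():
    sub=cv2.resize(g[y0:y1,x0:x1],None,fx=4,fy=4,interpolation=cv2.INTER_CUBIC)
    t,m=cv2.threshold(cv2.GaussianBlur(sub,(9,9),0),0,255,cv2.THRESH_BINARY_INV+cv2.THRESH_OTSU)
    c=max(cv2.findContours(m,0,1)[0],key=cv2.contourArea)[:,0]
    p=w(k,(c+.5)/4-.5+[x0,y0],.018)
    r=cv2.minAreaRect((p*1e4).astype(np.float32)); print(n,t,np.array(r[0])/1e4,np.array(r[1])/1e4,r[2], cv2.contourArea((p*1e4).astype(np.float32))/1e8)
    print(np.round(cv2.boxPoints(r)/1e4,4).tolist())
E
```

```text
sq 102.0 [0.49061611 0.32548354] [0.05747618 0.0557432 ] 6.5015082359313965 0.0031240093142437934
[[0.45890000462532043, 0.3499000072479248], [0.4652000069618225, 0.2944999933242798], [0.5223000049591064, 0.3009999990463257], [0.515999972820282, 0.3564000129699707]]
ro 102.0 [0.59920835 0.33805405] [0.06173542 0.06097451] 31.63412094116211 0.0029435665778833626
[[0.5569000244140625, 0.34779998660087585], [0.5889000296592712, 0.29589998722076416], [0.6414999961853027, 0.32829999923706055], [0.609499990940094, 0.38019999861717224]]
```

Call:
send_rows --pt "87 -40 -1 8 0 0 0" --pt "87 -42 -1 8 0 0 0" --pt "87 -42 -1 8 0 0 0" --pt "87 -42 -1 8 0 0 0" --pt "87 -42 -1 8 0 0 0" --pt "87 -42 -1 8 0 0 0" --pt "87 -42 -1 8 0 0 0" --pt "87 -42 -1 8 0 0 0" --pt "87 -42 -1 8 0 0 0" --pt "87 -42 -1 8 0 0 0" --pt "87 -42 -1 8 0 0 0" --pt "87 -40 0 8 0 0 0"

```text
time_s: 4.45
tool_pos: [0.5867, -0.1673, 0.1535]
tool_rot: [179.9, -0.1, 96.2]
force: [0.7, -0.1, -0.3]
grip_width: 0.0871
```

Call:
send_rows --pt "87 0 0 0 0 0 0" --pt "87 0 0 0 0 0 0"

```text
time_s: 4.65
tool_pos: [0.5863, -0.167, 0.1532]
tool_rot: [-180.0, -0.1, 96.0]
force: [-0.8, 1.6, 1.0]
grip_width: 0.0872
```

```bash
cat > look.py <<'E'
import sys
from h import *
def look(q,z,name,cam="wrist"):
    im=env.read_camera(cam); k=env.get_calibration(cam)
    cv2.imwrite(f"pics/{name}.png",im[:,:,::-1]); np.save(f"pics/{name}.npy",k,allow_pickle=True)
    for x in env.regions_of(cam,q):
        if x['confidence']>.3:
            c,s,a=rect_of(k,x['region'],z); col=im[x['region']].mean(0)
            print(q,round(x['confidence'],2),np.round(x['rect']),'c',np.round(c,4),'size',np.round(s,4),'ang',round(a,1),'rgb',np.round(col))
    return im,k
E
python3 - <<'E'
from look import *
look("round_ref",.018,"r1"); look("plate1",.008,"r1p"); look("square_ref",.018,"r1s")
goto(.5857,-.1671,.1,96.4)
E
```

```text
round_ref 0.89 [  0. 214.  48. 258.] c [ 0.3464 -0.2262] size [0.0437 0.0445] ang 177.7 rgb [190. 166.  56.]
round_ref 0.63 [182. 276. 212. 325.] c [ 0.508 -0.301] size [0.0098 0.0239] ang 18.8 rgb [ 38. 122. 128.]
round_ref 0.55 [250. 170. 314. 235.] c [ 0.5892 -0.1656] size [0.0597 0.06  ] ang 149.0 rgb [101.  67.  52.]
plate1 0.6 [ 75. 163. 206. 229.] c [ 0.4554 -0.1765] size [0.0435 0.123 ] ang 170.4 rgb [143. 176. 190.]
plate1 0.6 [150. 351. 204. 364.] c [ 0.4943 -0.3561] size [0.0145 0.0605] ang 6.2 rgb [124. 150. 168.]
square_ref 0.87 [243. 320. 301. 348.] c [ 0.5979 -0.306 ] size [0.0364 0.0568] ang 7.9 rgb [ 40.  76. 147.]
turn z -0.004 then shift [-1.  -1.2 53.8] | q7 27.2 F [-0.3 -0.3  0.1] grip 0.0867 t 5.0 tool [ 0.5867 -0.166   0.1538] [180.   -0.   96.2]
```

View pics/r1.png

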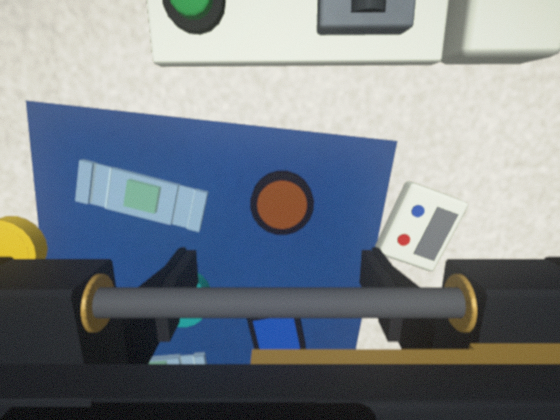

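Call:
send_rows --pt "80 0 2 40 0 0 0" --pt "80 0 0 40 0 0 0" --pt "80 0 0 30 0 0 0" --pt "80 0 0 20 0 0 0" --pt "80 0 0 13 0 0 0" --pt "80 0 0 0 0 0 0" --pt "50 0 0 0 0 0 0" --pt "50 0 0 0 0 0 0" --pt "50 0 0 0 0 0 0" --pt "50 0 0 0 0 0 0" --pt "50 0 0 0 0 0 0" --pt "50 0 0 0 0 0 0" --grip_force 25

```text
time_s: 6.15
tool_pos: [0.5891, -0.1679, 0.0117]
tool_rot: [179.9, 0.0, 96.0]
force: [-1.5, 0.9, 6.5]
grip_width: 0.059
```

Call:
send_rows --pt "50 0 0 -10 0 0 0" --pt "50 0 0 -30 0 0 0" --pt "50 0 0 -45 0 0 0" --pt "50 0 0 -45 0 0 0" --pt "50 0 0 -45 0 0 0" --pt "50 0 0 -20 0 0 0"

```text
time_s: 6.75
tool_pos: [0.5896, -0.1686, 0.2107]
tool_rot: [179.7, 0.1, 96.0]
force: [1.4, 0.1, -1.4]
grip_width: 0.0589
```

Call:
send_rows --pt "50 40 5 0 0 0 0" --pt "50 42 5 0 0 0 0" --pt "50 42 5 0 0 0 0" --pt "50 42 5 0 0 0 0" --pt "50 42 5 0 0 0 0" --pt "50 42 5 0 0 0 0" --pt "50 42 5 0 0 0 0" --pt "50 42 5 0 0 0 0" --pt "50 42 5 0 0 0 0" --pt "50 42 6 0 0 0 0" --pt "50 42 6 0 0 0 0" --pt "50 41 6 0 0 0 0"

```text
time_s: 7.95
tool_pos: [0.5978, 0.3386, 0.2055]
tool_rot: [-180.0, 0.0, 96.0]
force: [0.1, 1.1, -0.9]
grip_width: 0.0586
```

Call:
send_rows --pt "50 0 0 45 0 0 0" --pt "50 0 0 45 0 0 0" --pt "50 0 0 30 0 0 0" --pt "50 0 0 0 0 0 0" --pt "50 0 0 0 0 0 0"

```text
time_s: 8.45
tool_pos: [0.5984, 0.3369, 0.086]
tool_rot: [-180.0, 0.0, 96.0]
force: [0.5, -0.1, -1.1]
grip_width: 0.0593
```

```bash
python3 - <<'E'
from h import *
for i in range(5):
    im=env.read_camera("wrist")
    goto(.5992,.3381,.022,96.4)
cv2.imwrite("pics/r2.png",im[:,:,::-1]);np.save("pics/r2.npy",env.get_calibration("wrist"),allow_pickle=True)
E
```

```text
turn z -0.007 then shift [ 0.5 -0.4 65.7] | q7 -19.5 F [-0.5 -0.4 -1.5] grip 0.0591 t 8.5 tool [0.5995 0.3375 0.0877] [ 1.799e+02 -1.000e-01  9.600e+01]
turn z -0.007 then shift [ 0.3 -1.1 66.5] | q7 -19.5 F [-0.2  0.2 -0.8] grip 0.059 t 8.6 tool [0.6001 0.3378 0.0885] [ 1.798e+02 -1.000e-01  9.600e+01]
turn z -0.007 then shift [ 0.2 -1.2 66.7] | q7 -19.5 F [ 0.1 -0.9 -0.7] grip 0.0586 t 8.6 tool [0.6001 0.3379 0.0887] [ 1.798e+02 -1.000e-01  9.600e+01]
turn z -0.007 then shift [ 0.2 -1.  66.5] | q7 -19.5 F [ 0.1  0.3 -1.1] grip 0.0588 t 8.7 tool [0.5999 0.3379 0.0885] [ 1.798e+02 -1.000e-01  9.600e+01]
turn z -0.007 then shift [ 0.2 -0.6 66.1] | q7 -19.5 F [-0.4  0.4 -0.8] grip 0.0585 t 8.7 tool [0.5996 0.3378 0.0881] [ 1.798e+02 -1.000e-01  9.600e+01]
```

View pics/r2.png

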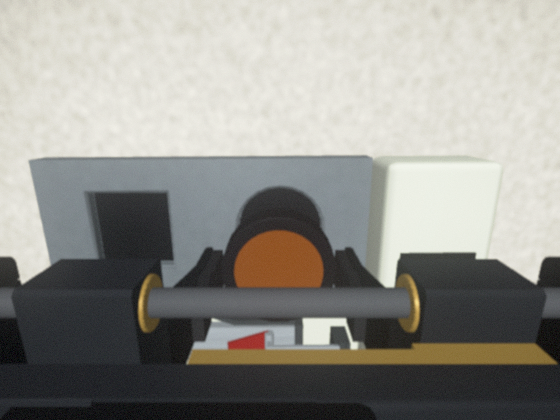

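```bash
cat >> h.py <<'E'
def circ(p,r):
    s=least_squares(lambda q:np.hypot(*(p-q).T)-r,p.mean(0),loss='soft_l1',f_scale=.0005); return s.x,np.abs(s.fun).mean()
E
python3 - <<'E'
from h import *
k=np.load("pics/r2.npy",allow_pickle=True).item(); im=cv2.imread("pics/r2.png"); z=.088
g=cv2.GaussianBlur(im,(3,3),0).max(2)
# recess upper arc: last column-wise transition grey->dark, columns 250..315
p=[]
for c in range(252,312,3):
    col=g[165:215,c].astype(float); i=np.argmin(np.gradient(col)); p.append((c,165+i))
W=w(k,p,.018); print('recess',circ(W,.0315))
hsv=cv2.cvtColor(im,cv2.COLOR_BGR2HSV); m=cv2.inRange(hsv,(3,120,60),(18,255,255)); m[287:]=0; m[:215]=0
c=max(cv2.findContours(m,0,1)[0],key=cv2.contourArea)[:,0]; c=c[c[:,1]<284]
P=w(k,c,z-.0105+.018)
s=least_squares(lambda q:np.hypot(*(P-q[:2]).T)-q[2],[*P.mean(0),.02],loss='soft_l1',f_scale=.0005); print('window',s.x,np.abs(s.fun).mean())
# outer rim black
p=[]
for r in range(245,285,4):
    row=g[r].astype(float)
    print(r,[i for i in range(200,350) if abs(row[i+1]-row[i-1])>25])
E
```

```text
recess (array([0.59755987, 0.39521813]), np.float64(0.0036226937633279735))
window [0.59905776 0.33776369 0.02290172] 0.00012501430303696448
245 [225, 226, 227, 228, 242, 243, 244, 245, 312, 313, 314, 315, 329, 330, 331, 332]
249 [203, 204, 205, 206, 211, 212, 213, 224, 225, 226, 227, 239, 240, 241, 242, 315, 316, 317, 318, 331, 332, 333, 344, 345]
253 [201, 202, 203, 204, 221, 222, 224, 225, 237, 238, 239, 317, 318, 319, 320, 332, 333, 335, 336]
257 [200, 201, 235, 236, 237, 319, 320, 321, 322]
261 [234, 235, 236, 321, 322, 323]
265 [233, 234, 235, 321, 322, 323, 324]
269 [232, 233, 234, 235, 322, 323, 324]
273 [232, 233, 234, 235, 322, 323, 324]
277 [233, 234, 235, 321, 322, 323, 324]
281 [234, 235, 236, 320, 321, 322, 323]
```

```bash
python3 - <<'E'
from h import *
k=np.load("pics/r2.npy",allow_pickle=True).item(); im=cv2.imread("pics/r2.png")
g=cv2.GaussianBlur(im,(3,3),0).max(2)
p=[]
for c in range(248,316,3):
    col=g[165:225,c].astype(float); i=np.argmax(col<75); p.append((c,165+i))
print(p)
W=w(k,p,.018)
s=least_squares(lambda q:np.hypot(*(W-q).T)-.0315,[.599,.338],loss='soft_l1',f_scale=.0005);print(s.x,np.abs(s.fun).mean())
E
```

```text
[(248, np.int64(202)), (251, np.int64(199)), (254, np.int64(197)), (257, np.int64(195)), (260, np.int64(193)), (263, np.int64(192)), (266, np.int64(191)), (269, np.int64(190)), (272, np.int64(189)), (275, np.int64(189)), (278, np.int64(188)), (281, np.int64(188)), (284, np.int64(189)), (287, np.int64(189)), (290, np.int64(190)), (293, np.int64(190)), (296, np.int64(192)), (299, np.int64(193)), (302, np.int64(194)), (305, np.int64(197)), (308, np.int64(199)), (311, np.int64(202)), (314, np.int64(206))]
[0.60063057 0.3338036 ] 0.00018974861332676167
```

```bash
python3 - <<'E'
from h import *
k=np.load("pics/r2.npy",allow_pickle=True).item(); im=cv2.imread("pics/r2.png"); g=im.max(2)
print(g[150:225,278:284].mean(1).round().astype(int).tolist())
print('px of expected rim top', proj(k,[[.5992-.1115*.0315,.3381+.994*.0315,.018]]), proj(k,[[.5992,.3381,.018]]))
k1=np.load("k1.npy",allow_pickle=True).item(); g1=cv2.imread("pics/w1raw.png").max(2)
print(g1[150:215,324:328].mean(1).round().astype(int).tolist(), proj(k1,[[.5957,.3694,.018],[.6027,.3068,.018]]))
print(g[215,80:190].tolist())
E
```

```text
[226, 226, 227, 227, 225, 202, 155, 134, 140, 153, 156, 156, 154, 154, 155, 154, 154, 154, 156, 154, 154, 154, 152, 153, 156, 155, 155, 154, 155, 154, 155, 152, 154, 152, 148, 134, 109, 88, 70, 60, 60, 58, 57, 55, 58, 56, 56, 55, 56, 55, 51, 54, 52, 52, 51, 52, 53, 51, 45, 48, 48, 47, 46, 46, 44, 47, 45, 52, 52, 52, 49, 49, 48, 49, 47]
px of expected rim top [[277.89898864 182.48651025]] [[278.21002955 224.63035352]]
[152, 153, 152, 153, 148, 140, 117, 92, 73, 63, 63, 62, 63, 61, 60, 62, 60, 62, 61, 59, 59, 60, 59, 59, 60, 59, 60, 58, 57, 58, 58, 58, 59, 57, 57, 56, 55, 56, 58, 58, 54, 58, 58, 56, 56, 58, 58, 58, 57, 57, 57, 58, 58, 58, 58, 64, 88, 113, 132, 145, 149, 146, 142, 143, 142] [[325.71627074 155.72121823]
 [324.00502895 207.38013295]]
[135, 141, 142, 140, 144, 139, 138, 133, 118, 111, 104, 91, 81, 74, 75, 76, 75, 78, 58, 49, 51, 47, 49, 48, 51, 49, 50, 46, 49, 47, 46, 48, 46, 45, 46, 46, 47, 44, 48, 45, 49, 52, 50, 45, 45, 45, 48, 47, 50, 46, 51, 43, 47, 49, 44, 42, 43, 46, 39, 52, 41, 45, 50, 46, 46, 49, 49, 50, 50, 52, 47, 48, 45, 50, 49, 46, 46, 48, 48, 51, 49, 49, 52, 43, 52, 53, 47, 55, 65, 94, 115, 131, 137, 145, 144, 143, 145, 142, 142, 142, 144, 143, 145, 141, 147, 143, 145, 147, 144, 143]
```

Call:
send_rows --pt "50 -0.8 0 25 0 0 0" --pt "50 0 0 20 0 0 0" --pt "50 0 0 10 0 0 0" --pt "50 0 0 3 0 0 0" --pt "50 0 0 2 0 0 0" --pt "50 0 0 0 0 0 0"

```text
time_s: 9.3
tool_pos: [0.5983, 0.3362, 0.0288]
tool_rot: [-179.9, -0.0, 96.0]
force: [-5.7, -3.9, 9.4]
grip_width: 0.0592
```

Call:
send_rows --pt "50 0 0 1 0 0 0" --pt "50 0 0 1 0 0 0" --pt "50 0 0 0 0 0 0"

```text
time_s: 9.6
tool_pos: [0.5985, 0.3362, 0.0284]
tool_rot: [-180.0, -0.0, 96.0]
force: [-7.6, -4.6, 17.2]
grip_width: 0.0589
```

Call:
send_rows --pt "50 -0.5 -0.6 -1 0 0 0" --pt "50 -0.5 -0.6 0 0 0 0" --pt "50 0 0 1 0 0 0" --pt "50 0 0 0 0 0 0"

```text
time_s: 10.0
tool_pos: [0.5984, 0.3362, 0.0286]
tool_rot: [179.9, -0.1, 96.0]
force: [-5.1, -1.8, 13.7]
grip_width: 0.0588
```

Call:
send_rows --pt "50 -0.4 -1 0 0 0 0" --pt "50 -0.4 -1 0 0 0 0" --pt "50 0 0 0 0 0 0"

```text
time_s: 10.3
tool_pos: [0.5983, 0.3361, 0.0288]
tool_rot: [179.6, -0.2, 96.0]
force: [-1.6, -0.1, 11.7]
grip_width: 0.0589
```

```bash
python3 - <<'E'
from h import *
im=env.read_camera("wrist"); k=env.get_calibration("wrist"); goto(.5992,.3381,.0285,96.4)
cv2.imwrite("pics/r3.png",cv2.resize(im[130:340,150:430,::-1],(800,600),interpolation=cv2.INTER_CUBIC)); cv2.imwrite("pics/r3raw.png",im[:,:,::-1]); np.save("pics/r3.npy",k,allow_pickle=True)
E
```

```text
turn z -0.006 then shift [1.9 1.1 0.3] | q7 -18.7 F [-1.7 -0.7 11.4] grip 0.0589 t 10.3 tool [0.5983 0.3361 0.0288] [179.6  -0.2  96. ]
```

View pics/r3.png

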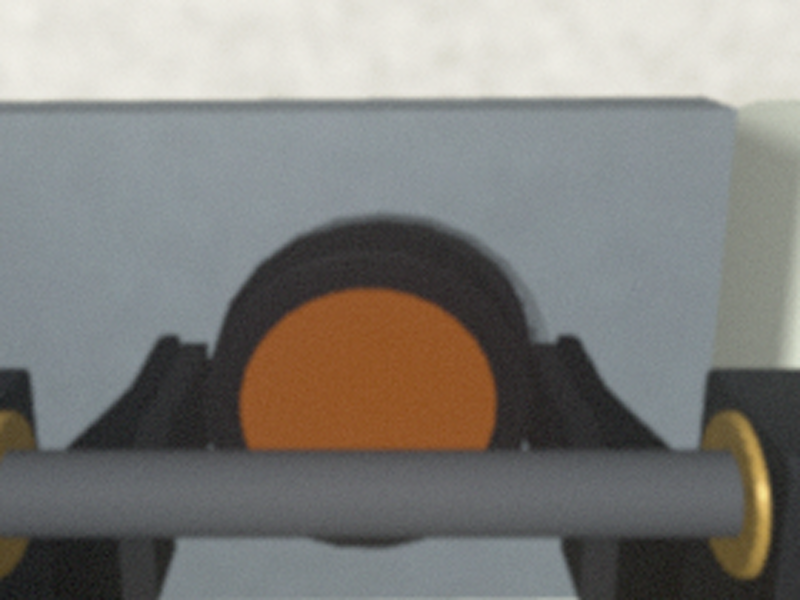

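```bash
python3 - <<'E'
from h import *
k=np.load("pics/r3.npy",allow_pickle=True).item(); im=cv2.imread("pics/r3raw.png")
hsv=cv2.cvtColor(im,cv2.COLOR_BGR2HSV); m=cv2.inRange(hsv,(3,120,60),(18,255,255)); m[285:]=0; m[:215]=0
c=max(cv2.findContours(m,0,1)[0],key=cv2.contourArea)[:,0]; c=c[c[:,1]<283]
P=w(k,c,.036); s=least_squares(lambda q:np.hypot(*(P-q[:2]).T)-q[2],[*P.mean(0),.02],loss='soft_l1',f_scale=.0005); print('window',s.x)
cx,cy=s.x[:2]; g=cv2.GaussianBlur(im.max(2),(3,3),0).astype(np.float32)
a=np.radians(np.arange(30,171,10)+6)
for A in a:  # radial profile at z=.018
    r=np.arange(.026,.040,.0005); pp=proj(k,np.c_[cx+r*np.cos(A),cy+r*np.sin(A),0*r+.018]).astype(np.float32)
    v=cv2.remap(g,pp[:,:1],pp[:,1:],1)[:,0]
    print(round(np.degrees(A)-6),v.round().astype(int).tolist())
E
```

```text
window [0.59778666 0.33555139 0.0230225 ]
30 [50, 50, 49, 49, 47, 45, 44, 45, 47, 49, 48, 49, 54, 67, 88, 104, 111, 117, 125, 135, 141, 145, 146, 147, 146, 146, 147, 147, 147]
40 [48, 48, 47, 44, 43, 43, 44, 45, 47, 50, 51, 52, 56, 67, 82, 97, 109, 119, 131, 141, 145, 146, 147, 147, 147, 146, 146, 146, 146]
50 [50, 48, 46, 46, 46, 47, 47, 49, 51, 52, 54, 58, 66, 81, 97, 112, 124, 136, 142, 145, 146, 146, 146, 145, 146, 146, 146, 147, 146]
60 [47, 46, 45, 46, 46, 46, 47, 48, 50, 53, 59, 68, 82, 97, 112, 128, 140, 146, 148, 148, 148, 148, 148, 149, 150, 150, 150, 150, 150]
70 [49, 49, 49, 49, 49, 50, 51, 52, 54, 57, 65, 78, 93, 107, 123, 137, 145, 148, 148, 149, 149, 149, 149, 150, 151, 152, 152, 152, 152]
80 [50, 50, 49, 50, 50, 50, 50, 52, 59, 70, 83, 98, 114, 132, 144, 149, 151, 151, 151, 151, 151, 151, 151, 151, 152, 152, 152, 153, 153]
90 [48, 49, 50, 51, 51, 52, 54, 60, 71, 84, 100, 117, 133, 145, 151, 153, 154, 154, 154, 154, 153, 153, 153, 153, 153, 153, 153, 152, 152]
100 [49, 49, 50, 51, 52, 53, 56, 66, 80, 95, 110, 126, 140, 149, 152, 152, 151, 151, 150, 150, 151, 151, 152, 
[... 312 characters left out ...]
130 [51, 49, 47, 48, 49, 50, 58, 74, 100, 125, 141, 148, 150, 150, 150, 150, 150, 151, 151, 151, 151, 152, 151, 151, 151, 151, 152, 152, 152]
140 [53, 51, 50, 49, 48, 49, 57, 77, 107, 132, 145, 149, 149, 149, 149, 149, 150, 150, 150, 149, 149, 149, 149, 150, 150, 150, 150, 149, 150]
150 [51, 52, 51, 50, 48, 47, 51, 68, 95, 122, 141, 148, 148, 148, 148, 148, 147, 146, 147, 147, 148, 148, 148, 148, 148, 148, 149, 149, 149]
160 [49, 50, 50, 50, 49, 49, 54, 70, 96, 124, 141, 146, 146, 147, 147, 147, 147, 147, 147, 148, 148, 148, 148, 148, 148, 148, 148, 148, 148]
170 [48, 50, 51, 49, 47, 47, 49, 57, 76, 101, 123, 126, 115, 107, 105, 108, 113, 119, 120, 122, 125, 124, 115, 98, 81, 70, 69, 73, 81]
```

Call:
send_rows --pt "50 0 0 -2.5 0 0 0" --pt "50 0.7 3.5 0 0 0 0" --pt "50 0 0 0 0 0 0" --pt "50 0 0 2 0 0 0" --pt "50 0 0 2 0 0 0" --pt "50 0 0 0 0 0 0"

```text
time_s: 10.95
tool_pos: [0.5993, 0.336, 0.0266]
tool_rot: [180.0, -0.1, 96.0]
force: [-6.7, -3.0, 19.0]
grip_width: 0.0584
```

Call:
send_rows --pt "50 -0.5 -0.7 0 0 0 0" --pt "50 0 0 1 0 0 0" --pt "50 0 0 0 0 0 0"

```text
time_s: 11.25
tool_pos: [0.6001, 0.3356, 0.0251]
tool_rot: [179.8, -0.1, 96.0]
force: [0.6, 0.1, 9.4]
grip_width: 0.0591
```

```bash
cat > seat.py <<'E'
from h import *
import sys
im=env.read_camera("wrist"); k=env.get_calibration("wrist"); o=env.get_obs(); goto(*o['tool_pos'])
n=sys.argv[1]; zt=float(sys.argv[2])
cv2.imwrite(f"pics/{n}.png",im[:,:,::-1]); np.save(f"pics/{n}.npy",k,allow_pickle=True)
hsv=cv2.cvtColor(im,cv2.COLOR_RGB2HSV); m=cv2.inRange(hsv,(3,120,60),(18,255,255)); m[285:]=0; m[:200]=0
c=max(cv2.findContours(m,0,1)[0],key=cv2.contourArea)[:,0]; c=c[c[:,1]<283]
P=w(k,c,zt); s=least_squares(lambda q:np.hypot(*(P-q[:2]).T)-q[2],[*P.mean(0),.02],loss='soft_l1',f_scale=.0005); print('window',s.x)
cx,cy=s.x[:2]; g=cv2.GaussianBlur(im.max(2),(3,3),0).astype(np.float32)
for A in np.radians(np.arange(30,161,10)+6):
    r=np.arange(.026,.037,.0005); pp=proj(k,np.c_[cx+r*np.cos(A),cy+r*np.sin(A),0*r+.018]).astype(np.float32)
    v=cv2.remap(g,pp[:,:1],pp[:,1:],1)[:,0]
    print(round(np.degrees(A)-6),v.round().astype(int).tolist())
E
python3 seat.py r4 .034
```

```text
turn z 0 then shift [0. 0. 0.] | q7 -18.6 F [0.9 0.4 3.2] grip 0.0591 t 11.3 tool [0.6004 0.3354 0.0246] [ 1.797e+02 -1.000e-01  9.600e+01]
window [0.60022706 0.33423863 0.02296512]
30 [48, 48, 48, 48, 46, 44, 42, 43, 45, 48, 54, 65, 85, 102, 111, 116, 121, 131, 140, 143, 144, 144]
40 [47, 46, 46, 44, 44, 44, 45, 45, 46, 48, 50, 56, 68, 84, 100, 111, 123, 135, 143, 147, 148, 147]
50 [49, 47, 46, 45, 46, 46, 47, 48, 48, 47, 47, 53, 65, 80, 96, 111, 124, 137, 145, 148, 147, 147]
60 [46, 46, 46, 46, 48, 48, 47, 48, 47, 48, 49, 53, 60, 73, 89, 103, 118, 133, 143, 146, 147, 148]
70 [47, 46, 46, 47, 48, 48, 48, 49, 49, 49, 52, 60, 71, 85, 99, 113, 128, 140, 146, 147, 148, 148]
80 [48, 48, 49, 50, 50, 51, 51, 50, 50, 51, 53, 60, 73, 88, 104, 120, 136, 145, 149, 150, 150, 150]
90 [48, 47, 48, 49, 49, 50, 50, 51, 51, 51, 54, 62, 74, 89, 106, 123, 138, 148, 153, 154, 153, 152]
100 [49, 49, 49, 50, 50, 50, 50, 52, 52, 52, 56, 68, 83, 99, 114, 130, 142, 148, 151, 151, 150, 150]
110 [49, 50, 50, 50, 50, 50, 50, 51, 52, 54, 61, 74, 92, 109, 126, 140, 147, 151, 152, 153, 153, 152]
120 [49, 48, 48, 48, 48, 50, 50, 50, 51, 53, 61, 75, 92, 109, 125, 139, 148, 150, 150, 150, 151, 151]
130 [50, 48, 48, 48, 48, 49, 50, 48, 48, 51, 60, 76, 95, 115, 132, 144, 149, 150, 151, 150, 151, 151]
140 [50, 49, 48, 48, 47, 47, 49, 50, 50, 55, 67, 87, 108, 126, 140, 148, 149, 150, 149, 149, 149, 149]
150 [48, 49, 49, 47, 45, 45, 46, 46, 47, 49, 62, 82, 105, 124, 139, 145, 147, 148, 148, 148, 147, 146]
160 [47, 48, 48, 47, 46, 46, 45, 45, 49, 61, 80, 100, 117, 131, 141, 145, 145, 146, 147, 147, 147, 147]
```

Call:
send_rows --pt "50 0 0 1.5 0 0 0" --pt "50 0 0 1.5 0 0 0" --pt "50 0 0 0 0 0 0"

```text
time_s: 11.6
tool_pos: [0.6004, 0.3354, 0.0205]
tool_rot: [179.8, -0.1, 96.0]
force: [-0.2, 0.1, 9.2]
grip_width: 0.0592
```

Call:
send_rows --pt "50 0 0 1 0 0 0" --pt "50 0 0 1 0 0 0" --pt "50 0 0 0 0 0 0"

```text
time_s: 11.9
tool_pos: [0.6003, 0.3355, 0.02]
tool_rot: [179.8, -0.1, 96.0]
force: [-2.9, -1.8, 15.9]
grip_width: 0.0587
```

Call:
send_rows --pt "75 0 0 0 0 0 0" --pt "75 0 0 0 0 0 0" --pt "75 0 0 -10 0 0 0" --pt "75 0 0 -30 0 0 0" --pt "75 0 0 -45 0 0 0" --pt "75 0 0 -45 0 0 0" --pt "75 0 0 -45 0 0 0"

```text
time_s: 12.6
tool_pos: [0.597, 0.3345, 0.1922]
tool_rot: [-179.9, 0.0, 96.0]
force: [-0.3, -0.6, 0.4]
grip_width: 0.0752
```

```bash
python3 seat.py r5 .027 | head -2
```

```text
turn z 0 then shift [0. 0. 0.] | q7 -20.4 F [2.9 0.5 6.2] grip 0.0754 t 12.7 tool [0.6007 0.3365 0.2018] [179.5  -0.3  96. ]
window [0.60673064 0.32560388 0.01530742]
```

Call:
send_rows --pt "80 -45 -5 0 0 0 0" --pt "80 -46 -5 0 0 0 0" --pt "80 -46 -5 0 0 0 0" --pt "80 -46 -5 0 0 0 0" --pt "80 -46 -5 0 0 0 0" --pt "80 -46 -5 0 0 0 0" --pt "80 -46 -5 0 0 0 0" --pt "80 -46 -5 0 0 0 0" --pt "80 -46 -5 0 0 0 0" --pt "80 -46 -5 0 0 0 0" --pt "80 -46 -5 0 0 0 0" --pt "80 -46 -5 0 0 0 0"

```text
time_s: 13.85
tool_pos: [0.5955, -0.2205, 0.1906]
tool_rot: [-179.9, -0.1, 96.1]
force: [0.9, -0.9, -0.9]
grip_width: 0.0801
```

Call:
send_rows --pt "80 -46 -5 10 0 0 0" --pt "80 -43 -4 10 0 0 0" --pt "80 0 0 0 0 0 0" --pt "80 0 0 0 0 0 0"

```text
time_s: 14.25
tool_pos: [0.5953, -0.3098, 0.1698]
tool_rot: [-179.9, -0.1, 95.8]
force: [-0.3, 1.4, -0.2]
grip_width: 0.0799
```

```bash
python3 - <<'E'
from look import *
look("square_ref",.018,"s1"); look("plate1",.008,"s1p")
goto(.598,-.306,.1,100)
E
```

```text
square_ref 0.72 [246. 162. 315. 230.] c [ 0.5993 -0.3051] size [0.0542 0.0562] ang 107.3 rgb [ 38.  74. 140.]
plate1 0.81 [ 89. 230. 210. 275.] c [ 0.4678 -0.3816] size [0.0424 0.122 ] ang 11.3 rgb [147. 182. 192.]
plate1 0.73 [ 67.   3. 207.  79.] c [ 0.4558 -0.1772] size [0.0403 0.1222] ang 171.0 rgb [152. 187. 198.]
turn z -0.067 then shift [ 0.5  0.5 71.2] | q7 41.4 F [ 0.3  0.2 -0.8] grip 0.0803 t 14.4 tool [ 0.5976 -0.3067  0.1712] [ 1.80e+02 -1.00e-01  9.62e+01]
```

View pics/r5.png

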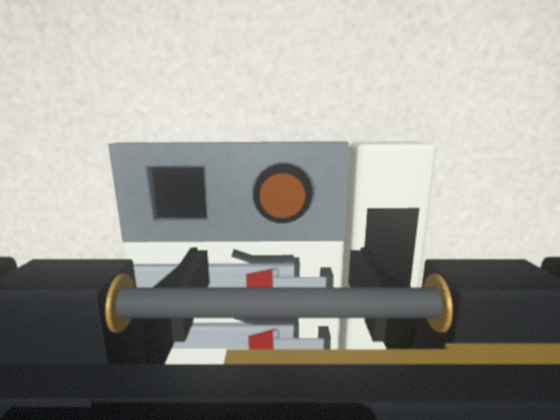

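Call:
send_rows --pt "80 0 0 30 0 0 -0.1" --pt "80 0 0 40 0 0 -0.095" --pt "80 1 2 40 0 0 0" --pt "80 0 0 25 0 0 0" --pt "80 0 0 15 0 0 0" --pt "80 0 0 10 0 0 0" --pt "80 0 0 0 0 0 0" --pt "45 0 0 0 0 0 0" --pt "45 0 0 0 0 0 0" --pt "45 0 0 0 0 0 0" --pt "45 0 0 0 0 0 0" --pt "45 0 0 0 0 0 0" --grip_force 25

```text
time_s: 15.65
tool_pos: [0.5987, -0.3077, 0.0118]
tool_rot: [179.9, 0.0, 107.2]
force: [0.2, 0.3, 2.4]
grip_width: 0.0535
```

```bash
python3 - <<'E'
from h import *
k=np.load("pics/r5.npy",allow_pickle=True).item(); im=cv2.imread("pics/r5.png")
hsv=cv2.cvtColor(im,cv2.COLOR_BGR2HSV); m=cv2.inRange(hsv,(3,120,50),(18,255,255)); m[230:]=0
c=max(cv2.findContours(m,0,1)[0],key=cv2.contourArea)[:,0]
P=w(k,c,.027); s=least_squares(lambda q:np.hypot(*(P-q[:2]).T)-q[2],[*P.mean(0),.02]); print('window',s.x)
x0,y0,x1,y1=135,150,225,235
sub=cv2.resize(im.max(2)[y0:y1,x0:x1],None,fx=4,fy=4,interpolation=cv2.INTER_CUBIC)
for t in (85,100,115):
    mm=(cv2.GaussianBlur(sub,(5,5),0)<t).astype(np.uint8); c=max(cv2.findContours(mm,0,1)[0],key=cv2.contourArea)[:,0]
    r=cv2.minAreaRect((w(k,(c+.5)/4-.5+[x0,y0],.018)*1e4).astype(np.float32)); print(t,np.array(r[0])/1e4,np.array(r[1])/1e4,r[2])
print(im.max(2)[190,140:225].tolist())
o=env.get_obs(); print(o['tool_pos'],o['grip_width'])
E
```

```text
window [0.60567568 0.33577167 0.02327757]
85 [0.49568779 0.32538064] [0.05681956 0.05520463] 5.865955352783203
100 [0.4953126  0.32520083] [0.05879708 0.05698315] 6.514819145202637
115 [0.49531279 0.3251082 ] [0.06041509 0.05879244] 7.053889274597168
[146, 145, 141, 148, 147, 142, 144, 141, 130, 112, 97, 83, 81, 80, 67, 60, 58, 55, 58, 54, 57, 61, 62, 56, 61, 55, 56, 58, 54, 52, 57, 54, 52, 53, 57, 59, 54, 52, 55, 57, 53, 54, 57, 55, 56, 55, 54, 54, 56, 54, 55, 63, 56, 55, 61, 54, 58, 50, 57, 56, 56, 55, 50, 53, 70, 95, 119, 138, 142, 143, 143, 142, 145, 143, 143, 142, 140, 143, 148, 149, 148, 145, 144, 146, 147]
[ 0.59870027 -0.30765737  0.01178266] 0.053450000728182394
```

Call:
send_rows --pt "45 0 0 -10 0 0 0" --pt "45 0 0 -30 0 0 0" --pt "45 0 0 -45 0 0 0" --pt "45 0 0 -45 0 0 0.1" --pt "45 0 0 -45 0 0 0.092" --pt "45 0 0 -15 0 0 0"

```text
time_s: 16.25
tool_pos: [0.6001, -0.3091, 0.2076]
tool_rot: [179.6, 0.2, 96.1]
force: [0.4, -0.5, -1.0]
grip_width: 0.0535
```

Call:
send_rows --pt "45 42 -2 0 0 0 0" --pt "45 46 -3 0 0 0 0" --pt "45 46 -3 0 0 0 0" --pt "45 46 -3 0 0 0 0" --pt "45 46 -3 0 0 0 0" --pt "45 46 -3 0 0 0 0" --pt "45 46 -3 0 0 0 0" --pt "45 46 -3 0 0 0 0" --pt "45 46 -3 0 0 0 0" --pt "45 46 -3 0 0 0 0" --pt "45 46 -2 0 0 0 0" --pt "45 46 -2 0 0 0 0"

```text
time_s: 17.45
tool_pos: [0.5055, 0.2352, 0.201]
tool_rot: [-180.0, 0.0, 96.2]
force: [0.2, 0.4, -0.6]
grip_width: 0.0537
```

Call:
send_rows --pt "45 46 -2 0 0 0 0" --pt "45 45 -2 0 0 0 0" --pt "45 0 0 45 0 0 0" --pt "45 0 0 45 0 0 0" --pt "45 0 0 30 0 0 0" --pt "45 0 0 20 0 0 0" --pt "45 0 0 0 0 0 0" --pt "45 0 0 0 0 0 0"

```text
time_s: 18.25
tool_pos: [0.4926, 0.3237, 0.0613]
tool_rot: [-180.0, 0.0, 96.2]
force: [0.5, -0.8, -0.5]
grip_width: 0.0537
```

```bash
python3 - <<'E'
from h import *
for i in range(3): im=env.read_camera("wrist")
k=env.get_calibration("wrist"); o=env.get_obs(); goto(.4906,.3234,.0285,96.3)
cv2.imwrite("pics/s2.png",im[:,:,::-1]); np.save("pics/s2.npy",k,allow_pickle=True)
zt=o['tool_pos'][2]-.0115+.018
hsv=cv2.cvtColor(im,cv2.COLOR_RGB2HSV)
for nm,lo,hi,z in(("blue",(100,120,60),(130,255,255),zt),("amber",(3,120,50),(18,255,255),.027)):
    m=cv2.inRange(hsv,lo,hi); m[287:]=0
    c=max(cv2.findContours(m,0,1)[0],key=cv2.contourArea)
    print(nm,cv2.boundingRect(c)); P=w(k,c[:,0],z); r=cv2.minAreaRect((P*1e4).astype(np.float32)); print(np.array(r[0])/1e4,np.array(r[1])/1e4,r[2])
E
```

```text
turn z -0.002 then shift [-0.9 -3.3 34.4] | q7 -26.1 F [ 0.5 -0.1 -0.1] grip 0.0538 t 18.4 tool [0.4937 0.3246 0.0629] [ 1.798e+02 -1.000e-01  9.620e+01]
blue (236, 232, 86, 55)
[0.49254058 0.33103279] [0.04320358 0.02988972] 6.097812652587891
amber (409, 209, 75, 51)
[0.59951743 0.34084373] [0.0471018  0.03370144] 6.115517616271973
```

View pics/s2.png

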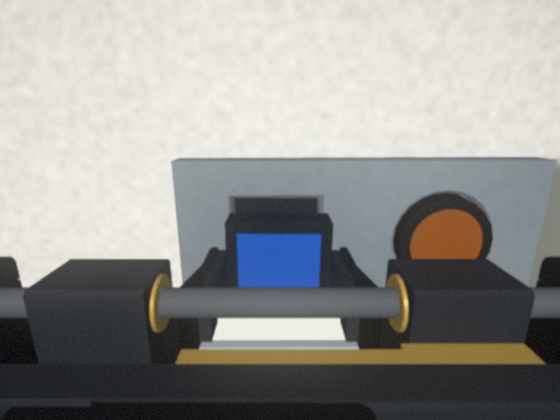

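```bash
cat > sq.py <<'E'
from h import *
import sys
def sq(n,zt):
    k=np.load(f"pics/{n}.npy",allow_pickle=True).item(); im=cv2.imread(f"pics/{n}.png")
    hsv=cv2.cvtColor(im,cv2.COLOR_BGR2HSV)
    m=cv2.inRange(hsv,(100,120,60),(130,255,255)); m[285:]=0
    c=max(cv2.findContours(m,0,1)[0],key=cv2.contourArea); P=w(k,c[:,0],zt)
    b=cv2.boxPoints(cv2.minAreaRect((P*1e4).astype(np.float32)))/1e4
    u=np.array([np.cos(.1103),np.sin(.1103)]); v=np.array([-u[1],u[0]])
    print('blue u range',(b@u).min(),(b@u).max(),'top v',(b@v).max(), 'centre', u*((b@u).min()+(b@u).max())/2+v*((b@v).max()-((b@u).max()-(b@u).min())/2))
    m=cv2.inRange(hsv,(3,120,50),(18,255,255)); m[285:]=0
    c=max(cv2.findContours(m,0,1)[0],key=cv2.contourArea)[:,0]; c=c[(c[:,1]<250)]
    P=w(k,c,.027); s=least_squares(lambda q:np.hypot(*(P-q[:2]).T)-q[2],[*P.mean(0),.023],loss='soft_l1',f_scale=.0005); print('amber',s.x)
    return k,im,u,v
if __name__=="__main__":
    k,im,u,v=sq("s2",.069); g=im.max(2)
    print('row203',g[203,220:335].tolist()); print('col275',g[180:215,270:280].mean(1).round().tolist())
    L=w(k,[[233,203],[323,203]],.018); print(L@u,L@v); T=w(k,[[275,196]],.018); print('top',T@v)
E
python3 sq.py
```

```text
blue u range 0.5042701013376241 0.5477088912993751 top v 0.2896742790894218 centre [0.49329759 0.32422563]
amber [0.60006278 0.33470421 0.02316244]
row203 [150, 151, 149, 147, 150, 146, 151, 149, 136, 125, 115, 101, 93, 90, 83, 71, 54, 59, 60, 55, 65, 59, 62, 62, 55, 56, 60, 62, 59, 63, 59, 59, 56, 54, 58, 59, 56, 58, 52, 62, 61, 57, 57, 57, 60, 58, 57, 58, 59, 59, 61, 62, 56, 54, 59, 55, 62, 56, 52, 53, 58, 53, 61, 57, 62, 61, 53, 56, 63, 54, 61, 55, 56, 56, 54, 53, 55, 58, 56, 59, 59, 52, 53, 59, 58, 54, 61, 60, 61, 56, 59, 56, 58, 60, 55, 62, 67, 85, 105, 110, 122, 119, 120, 134, 148, 153, 152, 152, 151, 149, 151, 150, 149, 150, 151]
col275 [153.0, 153.0, 154.0, 153.0, 153.0, 153.0, 152.0, 151.0, 152.0, 151.0, 151.0, 151.0, 149.0, 148.0, 141.0, 126.0, 109.0, 93.0, 72.0, 60.0, 58.0, 60.0, 60.0, 57.0, 57.0, 57.0, 56.0, 56.0, 55.0, 56.0, 55.0, 55.0, 52.0, 53.0, 51.0]
[0.49682005 0.55491318] [0.29158306 0.29141055]
top [0.29613571]
```

Call:
send_rows --pt "45 -0.6 -2.3 15 0 0 0" --pt "45 0 0 10 0 0 0" --pt "45 0 0 5 0 0 0" --pt "45 0 0 3 0 0 0" --pt "45 0 0 2 0 0 0" --pt "45 0 0 0 0 0 0"

```text
time_s: 19.0
tool_pos: [0.4897, 0.3226, 0.0281]
tool_rot: [-179.9, 0.0, 96.2]
force: [-5.3, -4.4, 16.4]
grip_width: 0.0536
```

Call:
send_rows --pt "45 0 0 1.5 0 0 0" --pt "45 0 0 0 0 0 0"

```text
time_s: 19.2
tool_pos: [0.4899, 0.3227, 0.0272]
tool_rot: [-179.9, 0.0, 96.2]
force: [-7.4, -5.0, 19.3]
grip_width: 0.0536
```

```bash
python3 - <<'E'
from sq import *
im=env.read_camera("wrist"); k=env.get_calibration("wrist"); goto(.4906,.3234,.0285,96.3)
cv2.imwrite("pics/s3.png",im[:,:,::-1]); np.save("pics/s3.npy",k,allow_pickle=True)
cv2.imwrite("pics/s3c.png",cv2.resize(im[150:300,180:380,::-1],(800,600),interpolation=cv2.INTER_CUBIC))
sq("s3",.0345)
E
```

```text
turn z -0.002 then shift [ 0.6  0.8 -1.3] | q7 -25.7 F [-6.5 -5.1 19.6] grip 0.0537 t 19.2 tool [0.4899 0.3227 0.0272] [-179.9   -0.    96.2]
blue u range 0.5002082081842603 0.54369473085277 top v 0.28815094397382307 centre [0.48945441 0.32224334]
amber [0.59999292 0.33443899 0.02340056]
```

View pics/s3c.png

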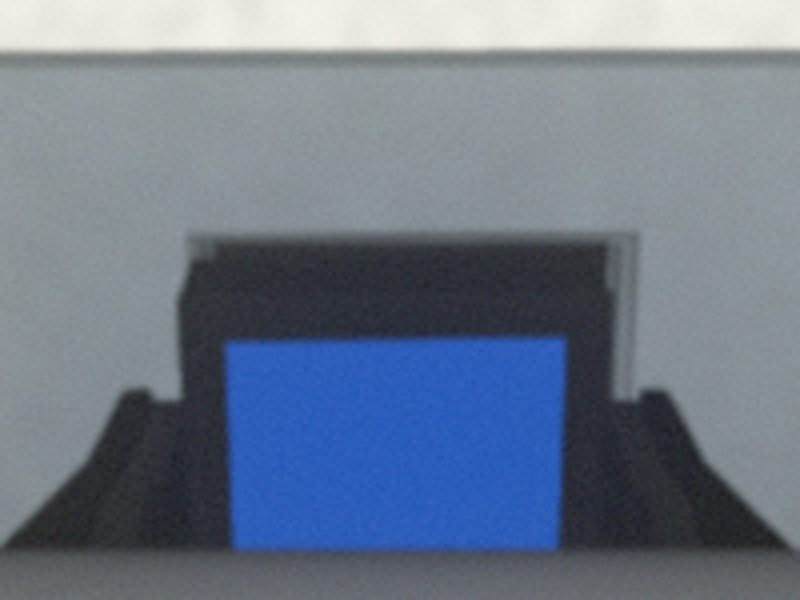

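```bash
python3 - <<'E'
from sq import *
k,im,u,v=sq("s3",.0345)
f=lambda a:np.array(a)/4+[180-.4,150-.4]
p=w(k,f([(190,250),(638,250),(414,234),(215,250),(607,250),(414,245)]),.018)
print((p@u)[[0,1,3,4]],(p@v)[[2,5]])
E
```

```text
blue u range 0.5002082081842603 0.54369473085277 top v 0.28815094397382307 centre [0.48945441 0.32224334]
amber [0.59999292 0.33443899 0.02340056]
[0.49429076 0.55459441 0.49765783 0.55042395] [0.29639075 0.29485741]
```

Call:
send_rows --pt "45 0 0 -4 0 0 0" --pt "45 -0.6 1.2 0 0 0 0" --pt "45 0 0 0 0 0 0" --pt "45 0 0 2 0 0 0" --pt "45 0 0 1 0 0 0" --pt "45 0 0 0.5 0 0 0" --pt "45 0 0 0.5 0 0 0"

```text
time_s: 19.95
tool_pos: [0.4915, 0.3224, 0.0242]
tool_rot: [-180.0, 0.0, 96.2]
force: [-1.1, -0.6, -0.5]
grip_width: 0.0536
```

Call:
send_rows --pt "45 0 0 0.5 0 0 0" --pt "45 0 0 0.5 0 0 0"

```text
time_s: 20.15
tool_pos: [0.4917, 0.3226, 0.0235]
tool_rot: [180.0, -0.0, 96.2]
force: [-0.2, 0.0, -1.8]
grip_width: 0.0533
```

In. Seat it to the floor.

Call:
send_rows --pt "45 0 0 1.5 0 0 0" --pt "45 0 0 1 0 0 0" --pt "45 0 0 1 0 0 0" --pt "45 0 0 0 0 0 0"

```text
time_s: 20.55
tool_pos: [0.4916, 0.3225, 0.0207]
tool_rot: [-180.0, -0.0, 96.2]
force: [-2.3, -1.7, 4.3]
grip_width: 0.0534
```

Call:
send_rows --pt "45 0 0 0.5 0 0 0" --pt "45 0 0 0.5 0 0 0" --pt "45 0 0 0 0 0 0"

```text
time_s: 20.85
tool_pos: [0.4917, 0.3226, 0.0206]
tool_rot: [-180.0, -0.0, 96.2]
force: [-4.6, -2.7, 10.6]
grip_width: 0.0535
```

Call:
send_rows --pt "70 0 0 0 0 0 0" --pt "70 0 0 0 0 0 0" --pt "70 0 0 -10 0 0 0" --pt "70 0 0 -30 0 0 0" --pt "70 0 0 -45 0 0 0" --pt "70 0 0 -45 0 0 0" --pt "70 0 0 -45 0 0 0" --pt "70 0 0 0 0 0 0" --pt "70 0 0 0 0 0 0"

```text
time_s: 21.75
tool_pos: [0.4924, 0.323, 0.196]
tool_rot: [179.8, -0.1, 96.2]
force: [-0.3, 0.1, -0.8]
grip_width: 0.0699
```

```bash
python3 - <<'E'
from sq import *
im=env.read_camera("wrist"); k=env.get_calibration("wrist"); goto(.4906,.3234,.0285,96.3)
cv2.imwrite("pics/s4.png",im[:,:,::-1]); np.save("pics/s4.npy",k,allow_pickle=True)
sq("s4",.027)
E
```

```text
turn z -0.002 then shift [  1.1  -0.8 165.6] | q7 -27.4 F [-0.   0.7 -0.4] grip 0.0702 t 21.8 tool [0.4915 0.3224 0.1941] [180.   -0.   96.2]
blue u range 0.5003166822620682 0.5437473656099638 top v 0.28714955203845377 centre [0.48964163 0.32128465]
amber [0.59776923 0.33423225 0.02251906]
```

Call:
send_rows --pt "10 -40 0 0 0 0 0" --pt "10 -47 -3 0 0 0 0" --pt "10 -47 -4 0 0 0 0" --pt "10 -47 -4 0 0 0 0" --pt "10 -47 -4 0 0 0 0" --pt "10 -47 -4 0 0 0 0" --pt "10 -47 -4 0 0 0 0" --pt "10 -10 0 0 0 0 0"

```text
time_s: 22.6
tool_pos: [0.5031, -0.017, 0.1927]
tool_rot: [-179.8, 0.1, 95.7]
force: [0.7, -0.6, -0.1]
grip_width: 0.015
```

Call:
send_rows --pt "0 0 0 0 0 0 0.142" --pt "0 0 0 0 0 0 0.142" --pt "0 0 0 0 0 0 0.142" --pt "0 0 0 0 0 0 0.142" --pt "0 0 0 0 0 0 0.142" --pt "0 0 0 0 0 0 0.142" --pt "0 0 0 0 0 0 0.142" --pt "0 0 0 0 0 0 0.142" --pt "0 0 0 0 0 0 0.142" --pt "0 0 0 0 0 0 0.142" --pt "0 0 0 0 0 0 0.142" --pt "0 0 0 0 0 0 0"

```text
time_s: 23.8
tool_pos: [0.5036, -0.0095, 0.1925]
tool_rot: [180.0, 0.2, 6.7]
force: [-0.3, 0.2, 0.2]
grip_width: 0.0004
```

```bash
python3 - <<'E'
from look import *
look("calibrate",.03,"b1"); look("run_lever",.11,"b2")
goto(.5048,-.0103,.06,6.4)
E
```

```text
calibrate 0.6 [266. 179. 300. 211.] c [ 0.5025 -0.0107] size [0.0313 0.032 ] ang 6.9 rgb [ 85. 151.  96.]
calibrate 0.35 [164.   1. 196.  91.] c [0.6262 0.0939] size [0.0297 0.0772] ang 1.3 rgb [163. 134. 134.]
run_lever 0.81 [262.  51. 300. 104.] c [0.604  0.0019] size [0.0264 0.0314] ang 39.9 rgb [160.  76.  71.]
turn z 0.008 then shift [  0.7   0.5 133.5] | q7 -84.4 F [-0.   0.  -0.4] grip 0.0006 t 24.0 tool [ 0.5042 -0.0098  0.1935] [1.8e+02 1.0e-01 6.8e+00]
```

View pics/b1.png

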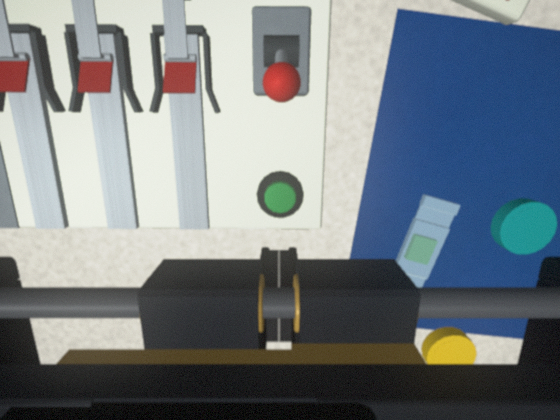

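Call:
send_rows --pt "0 -1 0 45 0 0 0" --pt "0 0 1 45 0 0 0" --pt "0 0 0 40 0 0 0" --pt "0 0 0 20 0 0 0" --pt "0 0 0 4 0 0 0" --pt "0 0 0 4 0 0 0" --pt "0 0 0 0 0 0 0"

```text
time_s: 24.7
tool_pos: [0.5039, -0.0112, 0.0369]
tool_rot: [-180.0, -0.0, 6.7]
force: [-3.0, -0.2, 3.0]
grip_width: 0.0005
```

Call:
send_rows --pt "0 0 0 2 0 0 0" --pt "0 0 0 2 0 0 0" --pt "0 0 0 0 0 0 0"

```text
time_s: 25.0
tool_pos: [0.5047, -0.0111, 0.0343]
tool_rot: [-179.9, -0.1, 6.7]
force: [-5.7, -0.1, 14.4]
grip_width: 0.0006
```

Call:
send_rows --pt "0 0 0 1 0 0 0" --pt "0 0 0 0 0 0 0" --pt "0 0 0 -10 0 0 0" --pt "0 0 0 -40 0 0 0" --pt "30 0 0 -45 0 0 0" --pt "60 0 0 -45 0 0 0" --pt "60 0 0 -20 0 0 0" --grip_force 40

```text
time_s: 25.7
tool_pos: [0.5068, -0.011, 0.1963]
tool_rot: [-179.9, -0.6, 6.7]
force: [0.4, 0.4, -1.1]
grip_width: 0.0167
```

Call:
send_rows --pt "60 -18 31 0 0 0 0.09" --pt "60 -18 31 0 0 0 0.09" --pt "60 -18 31 0 0 0 0.095" --pt "60 -18 31 0 0 0 0" --pt "60 -17 30 0 0 0 0" --pt "60 0 0 0 0 0 0" --pt "60 0 0 0 0 0 0"

```text
time_s: 26.4
tool_pos: [0.4089, -0.1603, 0.1918]
tool_rot: [-179.9, -0.2, -9.2]
force: [0.7, 0.8, -0.3]
grip_width: 0.0597
```

```bash
cat > pl.py <<'E'
from look import *
import sys
def pl(n,near,maxd=.1):
    im=env.read_camera("wrist"); k=env.get_calibration("wrist"); cv2.imwrite(f"pics/{n}.png",im[:,:,::-1]); np.save(f"pics/{n}.npy",k,allow_pickle=True)
    for x in env.regions_of("wrist","plate1"):
        c,s,a=rect_of(k,x['region'],.008); print(round(x['confidence'],2),x['rect'],np.round(c,4),np.round(s,4),round(a,1))
        if x['confidence']>.3 and np.hypot(*(c-near))<maxd:
            a=(a+90)%180-90; d=np.array([np.cos(np.radians(a)),np.sin(np.radians(a))]); p=c-.022*d; goto(*p,.003,a)
if __name__=="__main__": pl(sys.argv[1],np.array([float(sys.argv[2]),float(sys.argv[3])]))
E
python3 pl.py p1 .456 -.177
```

```text
0.73 [266.9, 86.7, 310.0, 201.1] [ 0.4551 -0.1762] [0.0398 0.1188] 171.0
turn z -0.001 then shift [ 25.7   9.8 188.5] | q7 -86.7 F [ 0.2 -0.3  0.6] grip 0.0597 t 26.5 tool [ 0.4092 -0.1592  0.1914] [-1.8e+02 -1.0e-01 -9.0e+00]
0.73 [457.0, 31.6, 523.5, 167.0] [ 0.4666 -0.38  ] [0.0447 0.1207] 11.6
```

Call:
send_rows --pt "60 12 5 30 0 0 0" --pt "60 13 5 40 0 0 0" --pt "60 0.7 0 45 0 0 0" --pt "60 0 0 40 0 0 0" --pt "60 0 0 20 0 0 0" --pt "60 0 0 8 0 0 0" --pt "60 0 0 4 0 0 0" --pt "60 0 0 0 0 0 0"

```text
time_s: 27.3
tool_pos: [0.433, -0.1737, 0.0045]
tool_rot: [180.0, -0.1, -9.0]
force: [-0.5, 0.5, -0.7]
grip_width: 0.0599
```

Call:
send_rows --pt "30 0 0 0 0 0 0" --pt "30 0 0 0 0 0 0" --pt "30 0 0 0 0 0 0" --pt "30 0 0 0 0 0 0" --pt "30 0 0 0 0 0 0"

```text
time_s: 27.8
tool_pos: [0.4326, -0.174, 0.0047]
tool_rot: [-180.0, -0.1, -9.1]
force: [-0.2, 0.7, 5.2]
grip_width: 0.0388
```

Call:
send_rows --pt "30 0 0 -10 0 0 0" --pt "30 0 0 -35 0 0 0" --pt "30 0 0 -40 0 0 -0.09" --pt "30 0 0 -40 0 0 -0.09" --pt "30 0 0 0 0 0 -0.09" --pt "30 10 -42 0 0 0 0" --pt "30 11 -46 0 0 0 0" --pt "30 11 -46 0 0 0 0" --pt "30 11 -46 0 0 0 0" --pt "30 11 -46 0 0 0 0" --pt "30 11 -46 0 0 0 0" --pt "30 10 -46 0 0 0 0"

```text
time_s: 29.0
tool_pos: [0.4709, 0.152, 0.1295]
tool_rot: [180.0, -0.0, 6.4]
force: [0.9, 0.3, -1.0]
grip_width: 0.0386
```

Call:
send_rows --pt "30 0 0 0 0 0 0" --pt "30 0 0 0 0 0 0"

```text
time_s: 29.2
tool_pos: [0.4706, 0.151, 0.129]
tool_rot: [179.9, 0.0, 6.6]
force: [-0.3, -0.3, -0.6]
grip_width: 0.0387
```

```bash
python3 - <<'E'
from h import *
im=env.read_camera("wrist"); im=env.read_camera("wrist"); k=env.get_calibration("wrist"); goto(.4713,.152,.031,6.4)
cv2.imwrite("pics/i1.png",im[:,:,::-1]); np.save("pics/i1.npy",k,allow_pickle=True)
E
```

```text
turn z -0.002 then shift [ 0.8 -3.2 98.1] | q7 -103.1 F [ 0.4 -0.5 -1.5] grip 0.039 t 29.3 tool [0.4709 0.1488 0.1291] [179.9   0.    6.3]
```

View pics/i1.png

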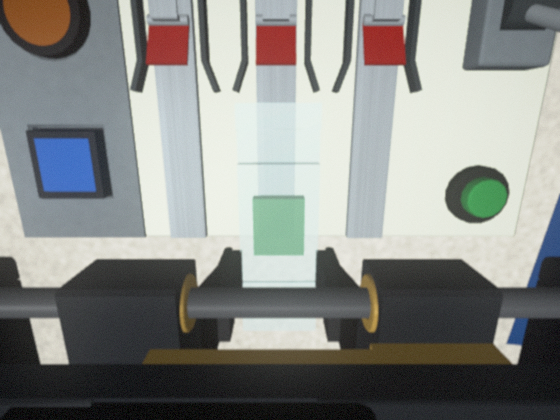

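```bash
python3 - <<'E'
from h import *
k=np.load("pics/i1.npy",allow_pickle=True).item(); g=cv2.imread("pics/i1.png").max(2)
for r,a,b in((222,150,225),(222,330,400),(100,160,225),(100,330,420)): print(r,a,g[r,a:b].tolist())
p=w(k,[(186,236),(365,236)],.026); print(p,p.mean(0))
u=np.array([.9938,.1115]);v=np.array([-.1115,.9938])
o=p.mean(0)+.122*u; print('origin est',o, 'ang',np.degrees(np.arctan2(*(p[0]-p[1])))*-1, np.linalg.norm(p[0]-p[1]))
im=cv2.imread("pics/i1.png"); hsv=cv2.cvtColor(im,cv2.COLOR_BGR2HSV); m=(cv2.inRange(hsv,(0,150,80),(8,255,255))|cv2.inRange(hsv,(172,150,80),(180,255,255))); m[100:]=0
n,l,s,c=cv2.connectedComponentsWithStats(m)
for i in range(1,n):
    if s[i,4]>200: print(s[i],w(k,[(s[i,0]+s[i,2]/2-.5,s[i,1]+s[i,3]-1)],.043))
m=cv2.inRange(hsv,(40,60,60),(85,255,255)); m[275:]=0; m[:,330:]=0; c=max(cv2.findContours(m,0,1)[0],key=cv2.contourArea); x=cv2.minAreaRect((w(k,c[:,0],.1325)*1e4).astype(np.float32)); print('green',np.array(x[0])/1e4,np.array(x[1])/1e4,x[2])
E
```

```text
222 150 [240, 240, 239, 240, 240, 240, 240, 240, 238, 240, 240, 240, 240, 240, 241, 240, 240, 240, 236, 221, 216, 214, 210, 213, 212, 209, 206, 204, 200, 210, 207, 209, 206, 208, 207, 207, 210, 207, 204, 202, 203, 202, 206, 202, 205, 205, 207, 206, 206, 205, 206, 204, 201, 200, 172, 141, 167, 229, 240, 241, 240, 241, 240, 240, 242, 239, 239, 240, 240, 242, 239, 242, 240, 241, 241]
222 330 [238, 239, 238, 239, 239, 240, 237, 237, 239, 238, 238, 237, 239, 237, 237, 227, 184, 172, 188, 200, 197, 199, 198, 196, 192, 192, 196, 194, 194, 196, 195, 196, 190, 192, 197, 194, 194, 188, 192, 193, 193, 194, 189, 191, 196, 195, 194, 194, 197, 195, 193, 192, 194, 216, 231, 237, 236, 236, 238, 235, 236, 236, 236, 235, 236, 238, 237, 236, 236, 235]
100 160 [209, 215, 210, 212, 205, 208, 204, 205, 205, 203, 201, 200, 200, 205, 199, 205, 204, 204, 209, 207, 204, 204, 202, 201, 201, 200, 204, 199, 203, 208, 205, 205, 203, 204, 203, 201, 181, 140, 146, 202, 233, 239, 237, 238, 236, 238, 238, 238, 237, 237, 237, 237, 235, 238, 238, 238, 237, 237, 239, 238, 238, 237, 238, 238, 237]
100 330 [239, 237, 235, 238, 238, 238, 236, 238, 237, 237, 237, 237, 237, 237, 236, 237, 238, 236, 238, 238, 238, 238, 231, 191, 163, 170, 191, 194, 200, 200, 196, 196, 193, 192, 191, 191, 188, 192, 190, 187, 186, 188, 191, 191, 186, 190, 193, 191, 190, 191, 187, 190, 185, 188, 187, 185, 192, 190, 190, 186, 191, 190, 188, 184, 204, 224, 234, 237, 236, 236, 236, 235, 235, 235, 236, 233, 237, 237, 235, 234, 235, 234, 235, 234, 235, 235, 235, 234, 234, 236]
[[0.44122572 0.2246005 ]
 [0.45787981 0.07333298]] [0.44955277 0.14896674]
origin est [0.57079637 0.16256974] ang 6.282782990481961 0.1521815352817933
[ 146   26   42   38 1426] [[0.57345085 0.23779984]]
[ 257   27   38   37 1383] [[0.58171768 0.16314077]]
[ 364   27   41   37 1459] [[0.58995267 0.08876933]]
green [0.49351929 0.1515899 ] [0.02872217 0.02465695] 6.284496307373047
```

Call:
send_rows --pt "30 0 -2.2 30 0 0 0" --pt "30 0 0 40 0 0 0" --pt "30 0 0 20 0 0 0" --pt "30 0 0 4 0 0 0" --pt "30 0 0 2 0 0 0" --pt "30 0 0 0 0 0 0"

```text
time_s: 29.9
tool_pos: [0.4719, 0.1523, 0.0343]
tool_rot: [-180.0, -0.1, 6.3]
force: [-0.4, 0.5, -1.3]
grip_width: 0.0389
```

Call:
send_rows --pt "30 0 0 1 0 0 0" --pt "30 0 0 0.5 0 0 0" --pt "30 0 0 0 0 0 0"

```text
time_s: 30.2
tool_pos: [0.4712, 0.1529, 0.0322]
tool_rot: [-180.0, -0.1, 6.4]
force: [0.4, -0.2, -1.0]
grip_width: 0.0388
```

Call:
send_rows --pt "30 5 0 0.8 0 0 0" --pt "30 6 0 0 0 0 0" --pt "30 6 0 0 0 0 0" --pt "30 6 0 0 0 0 0" --pt "30 5 0 0 0 0 0" --pt "30 0 0 0 0 0 0"

```text
time_s: 30.8
tool_pos: [0.4996, 0.1558, 0.0308]
tool_rot: [180.0, -0.0, 6.4]
force: [0.1, -0.0, -0.3]
grip_width: 0.0385
```

Call:
send_rows --pt "30 4 0 0 0 0 0" --pt "30 4 0 0 0 0 0" --pt "30 4 0 0 0 0 0" --pt "30 0 0 0 0 0 0"

```text
time_s: 31.2
tool_pos: [0.5115, 0.1569, 0.0308]
tool_rot: [180.0, -0.1, 6.4]
force: [1.0, -0.5, -0.1]
grip_width: 0.0389
```

Call:
send_rows --pt "30 4 0 0 0 0 0" --pt "30 4 0 0 0 0 0" --pt "30 4 0 0 0 0 0" --pt "30 0 0 0 0 0 0"

```text
time_s: 31.6
tool_pos: [0.5217, 0.1581, 0.0307]
tool_rot: [180.0, 0.2, 6.4]
force: [-5.3, -2.0, 4.3]
grip_width: 0.0387
```

Call:
send_rows --pt "30 4 0 0 0 0 0" --pt "30 4 0 0 0 0 0" --pt "30 4 0 0 0 0 0" --pt "30 0 0 0 0 0 0"

```text
time_s: 32.0
tool_pos: [0.5338, 0.1594, 0.0307]
tool_rot: [180.0, 0.1, 6.4]
force: [-4.8, -2.3, 4.5]
grip_width: 0.0387
```

Call:
send_rows --pt "30 4 0 0 0 0 0" --pt "30 4 0 0 0 0 0" --pt "30 3 0 0 0 0 0" --pt "30 2 0 0 0 0 0" --pt "30 0 0 0 0 0 0"

```text
time_s: 32.5
tool_pos: [0.5471, 0.1609, 0.0307]
tool_rot: [180.0, 0.1, 6.4]
force: [-4.0, -3.0, 4.4]
grip_width: 0.0388
```

Call:
send_rows --pt "30 2 0 0 0 0 0" --pt "30 1 0 0 0 0 0" --pt "30 0 0 0 0 0 0"

```text
time_s: 32.8
tool_pos: [0.5486, 0.1611, 0.0307]
tool_rot: [180.0, 0.2, 6.4]
force: [-8.2, -2.9, 7.8]
grip_width: 0.0392
```

Call:
send_rows --pt "30 1.5 0 0 0 0 0" --pt "30 1.5 0 0 0 0 0" --pt "30 0 0 0 0 0 0"

```text
time_s: 33.1
tool_pos: [0.5487, 0.1611, 0.0306]
tool_rot: [180.0, 0.6, 6.4]
force: [-14.9, -4.3, 15.1]
grip_width: 0.0389
```

```bash
python3 - <<'E'
from h import *
im=env.read_camera("wrist"); k=env.get_calibration("wrist"); o=env.get_obs(); goto(*o['tool_pos'])
cv2.imwrite("pics/i2.png",im[:,:,::-1]); np.save("pics/i2.npy",k,allow_pickle=True)
E
```

```text
turn z 0 then shift [0. 0. 0.] | q7 -95.7 F [-15.5  -4.1  14.3] grip 0.0386 t 33.1 tool [0.5487 0.1612 0.0306] [180.    0.6   6.4]
```

View pics/i2.png

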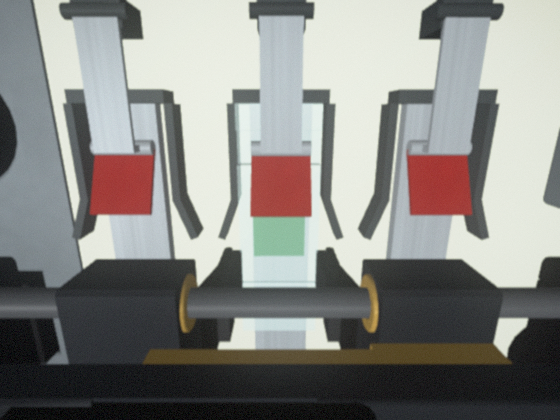

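Call:
send_rows --pt "30 -2 0 0 0 0 0" --pt "52 0 0 0 0 0 0" --pt "52 0 0 0 0 0 0" --pt "52 0 0 0 0 0 0" --pt "52 0 0 -10 0 0 0" --pt "52 0 0 -30 0 0 0" --pt "52 0 0 -40 0 0 0" --pt "52 0 0 -20 0 0 0" --pt "52 0 0 0 0 0 0"

```text
time_s: 34.05
tool_pos: [0.5544, 0.1626, 0.1355]
tool_rot: [-179.8, -0.5, 6.4]
force: [0.1, 0.1, 0.8]
grip_width: 0.0519
```

```bash
cat > chk.py <<'E'
from h import *
import sys
n=sys.argv[1]; env.read_camera("wrist"); im=env.read_camera("wrist"); k=env.get_calibration("wrist"); o=env.get_obs(); goto(*o['tool_pos'])
cv2.imwrite(f"pics/{n}.png",im[:,:,::-1]); np.save(f"pics/{n}.npy",k,allow_pickle=True)
hsv=cv2.cvtColor(im,cv2.COLOR_RGB2HSV); m=(cv2.inRange(hsv,(0,150,80),(8,255,255))|cv2.inRange(hsv,(172,150,80),(180,255,255)))
N,l,s,c=cv2.connectedComponentsWithStats(m)
for i in range(1,N):
    if s[i,4]>300:
        x,y,W,H,_=s[i]; print('lip',s[i]); 
m=cv2.inRange(hsv,(40,40,60),(85,255,255)); N,l,s,c=cv2.connectedComponentsWithStats(m)
for i in range(1,N):
    if s[i,4]>100: print('green',s[i],c[i].round(1),w(k,[c[i]],.034))
E
python3 chk.py i3
```

```text
turn z 0 then shift [0. 0. 0.] | q7 -98.1 F [-0.7 -0.4 -1.3] grip 0.0518 t 34.1 tool [0.5517 0.1619 0.1315] [-1.8e+02 -1.0e-01  6.4e+00]
lip [167 148  34  33 571]
lip [360 148  36  34 902]
lip [547 185  13  35 317]
green [264 184  32  27 861] [279.5 197. ] [[0.56602051 0.16287343]]
```

View pics/i3.png

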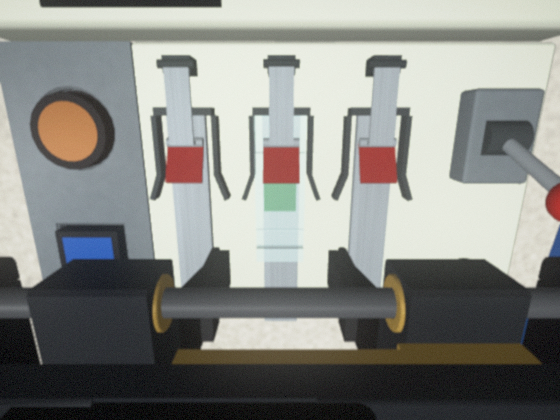

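Call:
send_rows --pt "60 -12 40 -5 0 0 0" --pt "60 -14 45 -5 0 0 0" --pt "60 -14 45 -5 0 0 0" --pt "60 -14 45 -5 0 0 0" --pt "60 -14 45 -5 0 0 0" --pt "60 -14 45 -5 0 0 0" --pt "60 -14 45 -5 0 0 0" --pt "60 -14 45 -5 0 0 0" --pt "60 -14 45 -5 0 0 0" --pt "60 -14 45 -5 0 0 0" --pt "60 -14 45 -5 0 0 0" --pt "60 -15 41 -5 0 0 -0.09"

```text
time_s: 35.35
tool_pos: [0.4435, -0.3862, 0.1896]
tool_rot: [-180.0, 0.1, 11.7]
force: [-0.2, -0.0, -0.7]
grip_width: 0.0596
```

Call:
send_rows --pt "60 0 0 0 0 0 0" --pt "60 0 0 0 0 0 0" --pt "60 0 0 0 0 0 0"

```text
time_s: 35.65
tool_pos: [0.4449, -0.383, 0.1895]
tool_rot: [-179.9, 0.1, 11.6]
force: [-0.1, -0.5, 0.6]
grip_width: 0.06
```

```bash
python3 pl.py p2 .467 -.38
```

```text
0.6 [264.5, 111.1, 304.5, 230.0] [ 0.4668 -0.3826] [0.0397 0.1195] 11.0
turn z 0.013 then shift [ -1.    4.3 187. ] | q7 -31.1 F [-1.2  0.4 -0.2] grip 0.0599 t 35.8 tool [ 0.4454 -0.3827  0.19  ] [-179.9    0.    11.7]
```

Call:
send_rows --pt "60 -1 4 40 0 0 0.01" --pt "60 0 0 45 0 0 0" --pt "60 0 0 45 0 0 0" --pt "60 0 0 35 0 0 0" --pt "60 0 0 12 0 0 0" --pt "60 0 0 6 0 0 0" --pt "60 0 0 3 0 0 0" --pt "60 0 0 0 0 0 0" --pt "30 0 0 0 0 0 0" --pt "30 0 0 0 0 0 0" --pt "30 0 0 0 0 0 0" --pt "30 0 0 0 0 0 0"

```text
time_s: 36.95
tool_pos: [0.4448, -0.3888, 0.0053]
tool_rot: [180.0, -0.0, 11.0]
force: [-0.1, 1.1, 2.2]
grip_width: 0.0389
```

Call:
send_rows --pt "30 0 0 0 0 0 0" --pt "30 0 0 0 0 0 0"

```text
time_s: 37.15
tool_pos: [0.4447, -0.3889, 0.0053]
tool_rot: [180.0, -0.0, 11.0]
force: [-0.2, 1.1, 4.8]
grip_width: 0.0384
```

Call:
send_rows --pt "30 0 0 -10 0 0 0" --pt "30 0 0 -35 0 0 0" --pt "30 0 0 -40 0 0 0.041" --pt "30 0 0 -40 0 0 0.04" --pt "30 6 -40 0 0 0 0" --pt "30 6 -44 0 0 0 0" --pt "30 6 -44 0 0 0 0" --pt "30 6 -44 0 0 0 0" --pt "30 6 -44 0 0 0 0" --pt "30 6 -44 0 0 0 0" --pt "30 6 -44 0 0 0 0" --pt "30 6 -44 0 0 0 0"

```text
time_s: 38.35
tool_pos: [0.4533, -0.0361, 0.1302]
tool_rot: [-180.0, -0.1, 6.3]
force: [1.6, 0.5, -0.3]
grip_width: 0.0383
```

Call:
send_rows --pt "30 6 -44 0 0 0 0" --pt "30 6 -44 0 0 0 0" --pt "30 6 -44 0 0 0 0" --pt "30 6 -44 0 0 0 0" --pt "30 7 -44 0 0 0 0" --pt "30 8 -42 0 0 0 0" --pt "30 0 0 0 0 0 0" --pt "30 0 0 0 0 0 0" --pt "30 0 0 0 0 0 0"

```text
time_s: 39.25
tool_pos: [0.4636, 0.2255, 0.1297]
tool_rot: [179.9, 0.0, 6.2]
force: [-0.2, -0.8, -1.2]
grip_width: 0.0383
```

```bash
python3 - <<'E'
from h import *
env.read_camera("wrist"); im=env.read_camera("wrist"); k=env.get_calibration("wrist"); goto(.464,.2271,.032,6.35)
cv2.imwrite("pics/j1.png",im[:,:,::-1]); np.save("pics/j1.npy",k,allow_pickle=True)
hsv=cv2.cvtColor(im,cv2.COLOR_RGB2HSV); m=(cv2.inRange(hsv,(0,150,80),(8,255,255))|cv2.inRange(hsv,(172,150,80),(180,255,255))); m[110:]=0
n,l,s,c=cv2.connectedComponentsWithStats(m)
for i in range(1,n):
    if s[i,4]>200: print(s[i],w(k,[(s[i,0]+s[i,2]/2-.5,s[i,1]+s[i,3]-1)],.043))
m=cv2.inRange(hsv,(40,60,60),(85,255,255)); m[275:]=0; m[:160]=0; m[:,340:]=0; c=max(cv2.findContours(m,0,1)[0],key=cv2.contourArea); x=cv2.minAreaRect((w(k,c[:,0],.1325)*1e4).astype(np.float32)); print('green',np.array(x[0])/1e4,np.array(x[1])/1e4,x[2])
E
```

```text
turn z -0.003 then shift [ 0.5 -1.7 97.8] | q7 -111.0 F [ 0.9  0.2 -0.5] grip 0.0389 t 39.4 tool [0.4637 0.2254 0.1298] [180.   -0.    6.2]
[ 258   29   38   37 1374] [[0.57345359 0.23875765]]
[ 366   28   43   36 1421] [[0.5829828  0.16289933]]
[ 470   28   45   39 1571] [[0.58896886 0.09011612]]
green [0.48652437 0.22839358] [0.02880639 0.02482996] 6.191862106323242
```

Call:
send_rows --pt "30 0 -1.2 30 0 0 0" --pt "30 0 0 40 0 0 0" --pt "30 0 0 20 0 0 0" --pt "30 0 0 5 0 0 0" --pt "30 0 0 2.5 0 0 0" --pt "30 0 0 0 0 0 0"

```text
time_s: 39.95
tool_pos: [0.4643, 0.2283, 0.0333]
tool_rot: [-180.0, -0.1, 6.3]
force: [0.4, 0.0, -0.7]
grip_width: 0.0385
```

Call:
send_rows --pt "30 5 0 0 0 0 0" --pt "30 6 0 0 0 0 0" --pt "30 6 0 0 0 0 0" --pt "30 6 0 0 0 0 0" --pt "30 5 0 0 0 0 0" --pt "30 0 0 0 0 0 0"

```text
time_s: 40.55
tool_pos: [0.4919, 0.2306, 0.032]
tool_rot: [179.9, 0.0, 6.3]
force: [0.4, -1.3, -0.4]
grip_width: 0.0386
```

Call:
send_rows --pt "30 4 0 0.4 0 0 0" --pt "30 4 0 0 0 0 0" --pt "30 4 0 0 0 0 0" --pt "30 4 0 0 0 0 0" --pt "30 4 0 0 0 0 0" --pt "30 4 0 0 0 0 0" --pt "30 0 0 0 0 0 0"

```text
time_s: 41.25
tool_pos: [0.5131, 0.2322, 0.0313]
tool_rot: [179.9, 0.3, 6.3]
force: [-6.0, -5.1, 4.1]
grip_width: 0.0387
```

Call:
send_rows --pt "30 4 0 0 0 0 0" --pt "30 4 0 0 0 0 0" --pt "30 4 0 0 0 0 0" --pt "30 0 0 0 0 0 0"

```text
time_s: 41.65
tool_pos: [0.5252, 0.2335, 0.0313]
tool_rot: [179.9, 0.3, 6.3]
force: [-4.5, -4.7, 2.8]
grip_width: 0.0385
```

Call:
send_rows --pt "30 4 0.7 0 0 0 0" --pt "30 4 0 0 0 0 0" --pt "30 3 0 0 0 0 0" --pt "30 2 0 0 0 0 0" --pt "30 2 0 0 0 0 0" --pt "30 0 0 0 0 0 0"

```text
time_s: 42.25
tool_pos: [0.5399, 0.235, 0.0313]
tool_rot: [179.9, 0.3, 6.3]
force: [-5.8, -4.2, 4.3]
grip_width: 0.0385
```

Call:
send_rows --pt "30 1.5 0 0 0 0 0" --pt "30 1.5 0 0 0 0 0" --pt "30 0 0 0 0 0 0"

```text
time_s: 42.55
tool_pos: [0.54, 0.2351, 0.0312]
tool_rot: [179.9, 0.6, 6.3]
force: [-14.2, -5.4, 10.0]
grip_width: 0.0386
```

Call:
send_rows --pt "30 -1.5 0 0 0 0 0" --pt "52 0 0 0 0 0 0" --pt "52 0 0 0 0 0 0" --pt "52 0 0 0 0 0 0" --pt "52 0 0 -10 0 0 0" --pt "52 0 0 -30 0 0 0" --pt "52 0 0 -40 0 0 0" --pt "52 0 0 -40 0 0 0" --pt "52 0 0 -30 0 0 0" --pt "52 0 0 0 0 0 0" --pt "52 0 0 0 0 0 0"

```text
time_s: 43.65
tool_pos: [0.5441, 0.2369, 0.1834]
tool_rot: [-179.9, -0.2, 6.4]
force: [0.4, 0.1, -0.6]
grip_width: 0.0522
```

```bash
python3 chk.py i4; python3 - <<'E'
import cv2
im=cv2.imread("pics/i4.png")[20:300]; cv2.imwrite("pics/i4c.png",cv2.resize(im,(800,400),interpolation=cv2.INTER_CUBIC))
E
```

```text
turn z 0 then shift [0. 0. 0.] | q7 -106.3 F [ 0.3 -0.9 -0.3] grip 0.0521 t 43.8 tool [0.5428 0.2364 0.1811] [1.8e+02 1.0e-01 6.4e+00]
lip [429 141  31  29 790]
lip [350 142  28  26 356]
green [343 164  30  32 679] [357.1 182.4] [[0.56735499 0.1642627 ]]
green [266 172  28  24 642] [279.5 183.1] [[0.55850112 0.23716754]]
green [497 246  39  35 953] [516.3 262.7] [[ 0.50355558 -0.01110456]]
```

View pics/i4c.png

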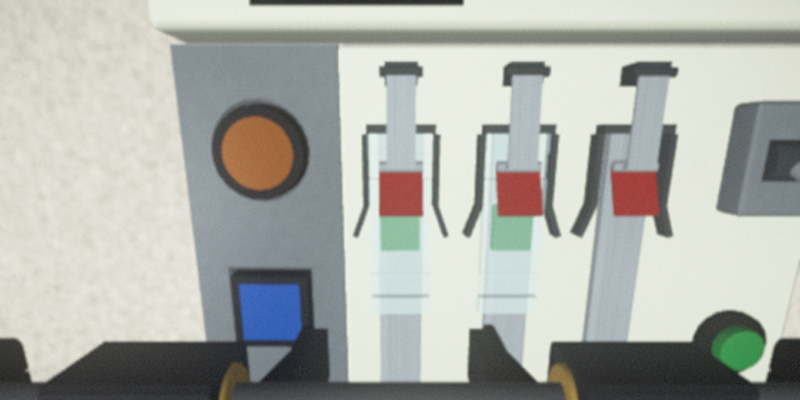

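Call:
send_rows --pt "0 -2 38 0 0 0 0" --pt "0 -1 41 0 0 0 0" --pt "0 -1 41 0 0 0 0" --pt "0 -1 41 0 0 0 0" --pt "0 -1 41 0 0 0 0" --pt "0 -1 39 0 0 0 0" --pt "0 0 0 0 0 0 0" --pt "0 0 0 30 0 0 0" --pt "0 0 0 30 0 0 0" --pt "0 0 0 18 0 0 0" --pt "0 0 0 0 0 0 0" --pt "0 0 0 0 0 0 0"

```text
time_s: 44.95
tool_pos: [0.5626, -0.0034, 0.1034]
tool_rot: [180.0, 0.1, 6.4]
force: [0.0, -0.4, 0.2]
grip_width: 0.0005
```

```bash
python3 - <<'E'
from look import *
im,k=look("run_lever",.11,"l1"); goto(.562,-.0038,.103,6.4)
k=env.get_calibration("side"); im=env.read_camera("side"); 
cv2.imwrite("pics/l1s.png",cv2.resize(im[160:340,150:390,::-1],(800,600),interpolation=cv2.INTER_CUBIC))
E
```

```text
run_lever 0.93 [253. 130. 309. 227.] c [0.6094 0.0038] size [0.0269 0.0456] ang 26.5 rgb [161.  90.  85.]
turn z -0.001 then shift [-1.9  0.1  1.9] | q7 -80.2 F [ 0.4 -1.3  0. ] grip 0.0003 t 45.0 tool [ 0.5639 -0.0035  0.1049] [-1.8e+02 -1.0e-01  6.4e+00]
```

View pics/l1s.png

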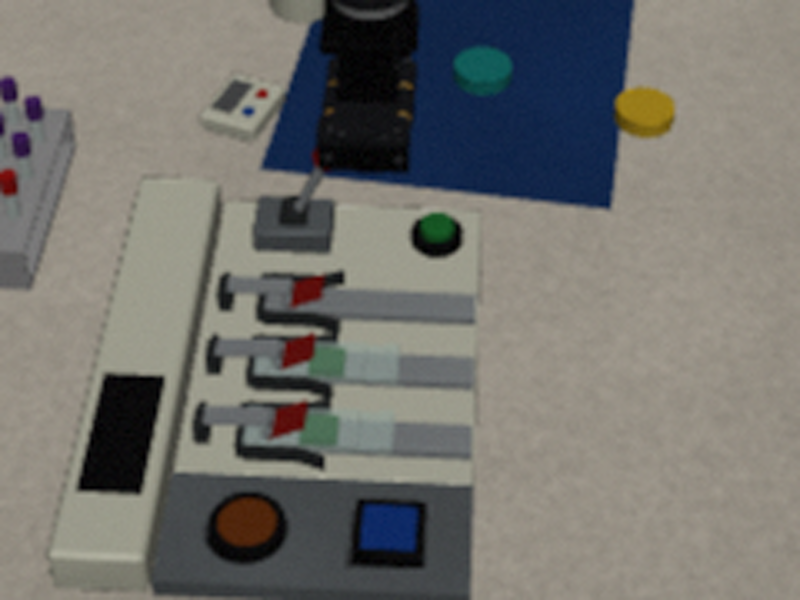

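Call:
send_rows --pt "0 8 0 0 0 0 0" --pt "0 8 0 0 0 0 0" --pt "0 8 0 0 0 0 0" --pt "0 8 0 0 0 0 0" --pt "0 8 0 0 0 0 0" --pt "0 8 0 0 0 0 0" --pt "0 0 0 0 0 0 0"

```text
time_s: 45.8
tool_pos: [0.6121, 0.0017, 0.1037]
tool_rot: [180.0, -0.1, 6.4]
force: [-0.4, -0.1, -0.3]
grip_width: 0.0007
```

Call:
send_rows --pt "0 8 0 0 0 0 0" --pt "0 8 0 0 0 0 0" --pt "0 8 0 0 0 0 0" --pt "0 8 0 0 0 0 0" --pt "0 6 0 0 0 0 0" --pt "0 0 0 0 0 0 0"

```text
time_s: 46.4
tool_pos: [0.6488, 0.0057, 0.1035]
tool_rot: [180.0, 0.0, 6.4]
force: [-1.3, -0.7, 0.1]
grip_width: 0.0003
```

```bash
python3 - <<'E'
from look import *
look("run_lever",.11,"l2"); goto(.562,-.0038,.103,6.4)
E
```

```text
run_lever 0.76 [254. 210. 306. 256.] c [0.6704 0.008 ] size [0.025  0.0263] ang 6.3 rgb [169.  66.  61.]
run_lever 0.45 [ 28. 226. 108. 357.] c [0.596  0.1105] size [0.0264 0.0306] ang 98.1 rgb [184. 198. 196.]
turn z -0.001 then shift [-87.3  -0.2   0.7] | q7 -78.1 F [-0.5 -0.1 -1. ] grip 0.0002 t 46.5 tool [0.6487 0.0057 0.1038] [180.   -0.    6.3]
```

Call:
send_rows --pt "0 4 0 0 0 0 0" --pt "0 4 0 0 0 0 0" --pt "0 3 0 0 0 0 0" --pt "0 0 0 0 0 0 0"

```text
time_s: 46.9
tool_pos: [0.65, 0.0058, 0.1034]
tool_rot: [-179.8, 1.2, 6.3]
force: [-26.0, -1.0, 17.0]
grip_width: 0.0007
```

Call:
send_rows --pt "0 2 0 0 0 0 0" --pt "0 2 0 0 0 0 0" --pt "0 0 0 0 0 0 0"

```text
time_s: 47.2
tool_pos: [0.6502, 0.0058, 0.1034]
tool_rot: [-179.8, 1.7, 6.3]
force: [-36.7, -1.9, 22.9]
grip_width: 0.0003
```

Call:
send_rows --pt "0 -15 0 0 0 0 0" --pt "0 -20 0 0 0 0 0" --pt "0 -20 0 0 0 0 0" --pt "0 0 0 -40 0 0 0" --pt "0 0 0 -40 0 0 0" --pt "0 -40 0 -20 0 0 0" --pt "0 -40 0 0 0 0 0" --pt "0 -20 0 0 0 0 0" --pt "0 0 0 0 0 0 0" --pt "0 0 0 0 0 0 0"

```text
time_s: 48.2
tool_pos: [0.5103, -0.0093, 0.2047]
tool_rot: [-179.9, -0.2, 6.4]
force: [0.5, -0.1, -0.0]
grip_width: 0.0003
```

```bash
python3 - <<'E'
from look import *
im,k=look("run_lever",.11,"l3"); goto(.562,-.0038,.103,6.4)
s=env.read_camera("side")[160:340,150:390,::-1]
cv2.imwrite("pics/fin.png",np.vstack([cv2.resize(im[:270,:,::-1],(520,250)),cv2.resize(s,(520,350),interpolation=cv2.INTER_CUBIC)]))
E
```

```text
run_lever 0.97 [270.   0. 295.  60.] c [0.6441 0.005 ] size [0.017  0.0369] ang 6.4 rgb [121. 112. 113.]
turn z -0.001 then shift [5.150e+01 1.000e-01 1.013e+02] | q7 -84.8 F [-0.3  0.2 -0.5] grip 0.0003 t 48.3 tool [ 0.5106 -0.0094  0.2042] [ 1.8e+02 -1.0e-01  6.4e+00]
```

View pics/fin.png

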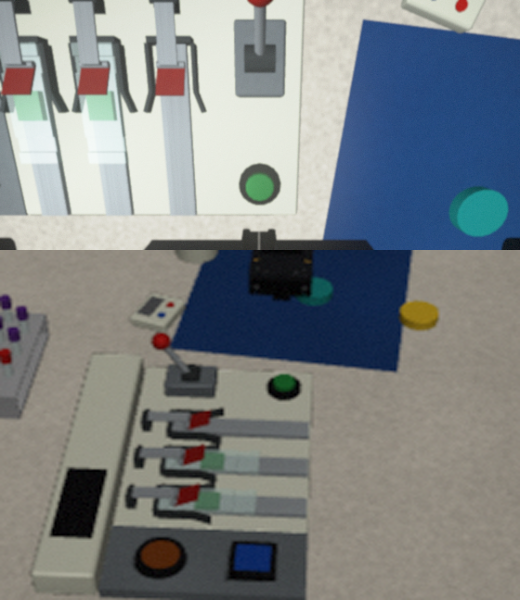

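```bash
python3 -c "
from cell import env
print(env.sign_off())"
```

```text
the job is handed in; nothing more can be done
None
```

I did the whole job in the order asked and handed it in at about 48 s. `sign_off` reports no verdict.

- **References:** the round and the square reference are in their recesses. Both stopped on the floor, 9 mm below rim contact. Each caught on the rim on the first try and went in after a correction of 1 to 4 mm.
- **Button:** I pressed it once both references were in. The force rose to 14 N at z = 0.034 m, against about 5 N for fully down. I did not read its travel directly.
- **Plates:** there were two on the bench, and they are in bays 2 and 3. Both were pushed until they stopped moving against the end stop at about 15 N. After release the pictures showed them home, with their rear ends level. I judged the clips' snap from the plates being fully home and how the lips looked, not from the joint angle.
- **Lever:** it was pushed until it stopped at about 37 N, and the last picture shows it leaning away from the robot.
- **Left alone:** I did not go near the jar or the timer, and the turquoise and yellow discs were not touched. The last picture shows the timer and both discs in place, with only a corner of the jar in view.

The tool-frame and camera estimates of the reader's position disagreed by up to about 3 mm, and contact feedback settled it. I noticed no grip slip and nothing knocked aside.

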